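# Load test coupons into a sprung sample carrier

## Task

Load the two long steel coupons from the rubber mat into the two pockets of the sample carrier, one in each: tuck one end under the hooked lip of the sprung jaw, push the jaw back, and let the other end down inside the fixed stop, so that each coupon lies fully down and flat on the pocket floor, clamped between jaw and stop. Push the jaw back only as far as needed, never hard against its end stop; either coupon may go in either pocket, either way round. Leave the short offcut and the other things on the bench where they are.

Things in the scene. Friction and masses are not known exactly. Their poses are not given: they have to be found in the camera images.
- coupon_1: Long test coupon: plain ground-steel bar 24 x 60 x 10 mm, about 0.11 kg, lying flat on the mat. Origin: centre of its underside; x across the 24 mm width, y along the 60 mm length, z up. Symmetrical: either end may lead.
- coupon_2: The other long test coupon, identical to coupon_1 (24 x 60 x 10 mm; origin at the centre of its underside, y along its length).
- offcut: Short piece of the same steel, 24 x 30 x 10 mm, lying on the same mat, not to be loaded. Origin: centre of its underside; y along the 30 mm.
- mat: Black rubber mat fixed to the bench, 300 (x) x 150 (y) x 3 mm thick, on which coupons and offcut lie: their undersides are 3 mm above the bench. Origin: centre of its underside.
- carrier: Base of the sample carrier, fixed to the bench: plate 72 x 250 x 6 mm. Origin: centre of its underside; y along it, z up. On it, between guide strips 11 mm high, sits an aluminium slide with two like pockets end to end along y. The slide is locked (it will not move), but at a setting anywhere up to 10 mm either way along y from its middle setting: nobody has measured it, find it by feel or by eye.
- mark_a (a point): Pocket A, at the -y end: where the centre of a seated coupon's underside would lie were the slide at its middle setting (carrier y -50 mm, z 20 mm = the pocket floor, a rail 22 mm wide). The true pocket centre lies up to 10 mm either way along y, exactly here in x and z. Axes as the carrier's. In both pockets the sprung jaw is at the -y end, the fixed stop at the +y end.
- mark_b (a point): The same for pocket B, at the +y end (carrier y +50 mm), same shape; both pockets shift together. From a true pocket centre: stop face at y +30 mm, stop 8 mm thick, 42 wide, 7 mm above the floor. Side cheeks 7 mm above the floor stand beside both ends (y -36 to -22 and +20 to +38), leaving 2 mm play each side of a coupon; the middle of the long sides is open for fingers.
- jaw_a (a joint): Sprung jaw of pocket A, 24 mm wide: slides towards -y. 0 at rest (face at y -26 mm from the true pocket centre), 0.004 with a coupon seated, 0.012 at its end stop (keep below 0.0115). It pushes with 3 N at rest, 6 N at 0.004, 11 N at 0.012. From its face a hooked lip overhangs 4 mm towards the stop, underside 14 mm and top 18 mm above the floor.
- jaw_b (a joint): Sprung jaw of pocket B, same as jaw_a. Behind each jaw (y -54 to -46 mm from the true pocket centre) a spring housing stands 16 mm above the floor.
- puck: Bystander: black resin puck, 30 mm diameter, 18 mm high, standing on the bench. Origin: centre of its underside.
- lens: Bystander: black camera lens standing on end, 42 mm diameter, 62 mm high. Origin: centre of its underside.
- dish: Bystander: shallow glass dish, 86 mm diameter, 16 mm high. Origin: centre of its underside.
- tweezers: Bystander: steel tweezers lying on the bench, 130 mm long along their x, 22 mm wide, about 9 mm high. Origin: near their middle, on the bench.
- bottle: Bystander: white closed bottle, 60 mm diameter, 130 mm high. Origin: centre of its underside.
- driver: Bystander: screwdriver lying on the bench, 150 mm long along its x. Origin: below its axis.
Things that resemble listed ones, but are neither listed nor needed, are in the scene too. Leave any red or yellow look-alike of the coupon_2 alone.

How it is judged (in metres and radians):
At the end, for the whole second after the job is handed in: One long coupon in each pocket: underside within 2 mm of the pocket floor, within 3 mm of the centre line and 13 mm along y of the mark (the slide's setting), under 3 degrees of tilt and 4.5 degrees out of line, at rest (under 10 mm/s), the pocket's jaw sprung against it (at 2.5 to 5.5 mm) ((((x of coupon_1 in the frame of mark_a between -0.003 and 0.003 m and y of coupon_1 in the frame of mark_a between -0.013 and 0.013 m and z of coupon_1 in the frame of mark_a between -0.002 and 0.002 m and angle between coupon_1's own z axis and vertical below 0.05 rad and angle between the y axis of coupon_1 and the y axis of carrier, either way round below 0.08 rad and value of joint jaw_a between 0.0025 and 0.0055 m and linear speed of coupon_1 below 0.01 m/s) and (x of coupon_2 in the frame of mark_b between -0.003 and 0.003 m and y of coupon_2 in the frame of mark_b between -0.013 and 0.013 m and z of coupon_2 in the frame of mark_b between -0.002 and 0.002 m and angle between coupon_2's own z axis and vertical below 0.05 rad and angle between the y axis of coupon_2 and the y axis of carrier, either way round below 0.08 rad and value of joint jaw_b between 0.0025 and 0.0055 m and linear speed of coupon_2 below 0.01 m/s)) or ((x of coupon_1 in the frame of mark_b between -0.003 and 0.003 m and y of coupon_1 in the frame of mark_b between -0.013 and 0.013 m and z of coupon_1 in the frame of mark_b between -0.002 and 0.002 m and angle between coupon_1's own z axis and vertical below 0.05 rad and angle between the y axis of coupon_1 and the y axis of carrier, either way round below 0.08 rad and value of joint jaw_b between 0.0025 and 0.0055 m and linear speed of coupon_1 below 0.01 m/s) and (x of coupon_2 in the frame of mark_a between -0.003 and 0.003 m and y of coupon_2 in the frame of mark_a between -0.013 and 0.013 m and z of coupon_2 in the frame of mark_a between -0.002 and 0.002 m and angle between coupon_2's own z axis and vertical below 0.05 rad and angle between the y axis of coupon_2 and the y axis of carrier, either way round below 0.08 rad and value of joint jaw_a between 0.0025 and 0.0055 m and linear speed of coupon_2 below 0.01 m/s)))); the robot touches nothing.
It fails at once if a jaw was driven against its end stop (pushed back more than 11.5 mm) (value of joint any of jaw_a, jaw_b above 0.0115 m).
It fails at once if the offcut or another bystander was moved by more than 15 mm (distance of any of offcut, puck, lens, dish, tweezers, bottle, driver from where it was at the start of the episode above 0.015 m).
It also fails if it takes over 61 s, if anything falls off the work surface, if the arm or the gripper's body presses on something with over 40 N, if the wrist force passes 120 N, or if a joint passes its speed limit or range.

## Robot

A 6-joint arm with a two-finger parallel gripper is mounted at the origin on the work surface. World frame = base frame: x ahead of the robot, y to its left, z up, the work surface at z = 0. Lengths are in m, angles in degrees, forces in N, time in s.
With the tool pointing down it reaches from about 0.25 to 0.725 m from the base axis. Payload 9.7 kg.
Tool frame: the origin (TCP) lies where the fingers leave the gripper's body, on its centre line; the fingertips stand 73 mm ahead of it and the grasp point (between the pads) lies 54 mm ahead of it; y points along the fingers, x is the direction in which the jaws open and shut, and the axes are right-handed (so a half turn about y gives the same grasp; the last joint's range is limited). The gripper opens to 85 mm and grips with 20 to 120 N. Pads are 22 mm wide; open, the fingers measure 114 mm over their backs; the gripper's body (76 mm by 85 mm) begins 54 mm behind the grasp point. The pads swing forward as they close: fully open they stand 13 mm farther back than shut.
Start: joints at [69.614, 4.979, 10.078, 95.1, 0, 90], TCP at [0.192, 0.516, 0.304] pointing down, gripper open.
Joint ranges: [-179.16, 179.16], [-48.56, 103.87], [-65.8, 70.77], [-126.05, 130.52], [-82.76, 87.17], [-180, 180]. Speed limits (degrees/s): [127.2, 127.2, 147.25, 180, 180, 180].

## Interface

Orientations are given as [roll, pitch, yaw] about the fixed x, y, z axes, in that order (R = Rz(yaw) Ry(pitch) Rx(roll)).
In Python, from workcell import sensors, imaging, bot, models gives the robot as it stands.
- The arm moves only by the tool arm_command, never from a script. Its argument "rows" is one flat list of numbers, 7 for each row, row after row: the shift along the tool's x, y, z in cm, then the turn, a rotation vector about the tool's x, y, z in degrees, then the gripper's target within -1 to 1 (fully open at 1, half-way at 0, shut at -1). A call has 1 to 12 rows; each row is the pose to reach, as a shift and turn from the pose commanded when the call began, along the tool's axes at that moment; what a row does not reach only later rows make up. A row lasts 1/12 s, in which the tool goes at most 41.7 mm and 7.16 degrees, less where a joint would pass 70% of its speed; a pose out of reach is approached as far as the arm can. A call with a gripper value outside its range is refused whole. The fingers move at their own pace and stop on an object; "force" is the grip in N (left out, the last holds). Time passes only in rows, so rows that repeat a pose let the fingers close. It gives the time, the measured TCP pose, the force and the opening at its end, in the units of the state.
- sensors.get_obs(): the state, without advancing time (a new reading comes with each control period).
- imaging.camera(name): name is "scene" or "top" or "wrist"; returns a dict with "pixels" (400x640x3 uint8, blue, green, red), "z_map" (400x640 float32, m along the optical axis (not along the pixel's ray), 0 where there is no reading), "camera_matrix" (3x3 intrinsics, pixels), "world_from_camera" (4x4, takes a point from camera to world coordinates). Camera axes: x right, y up, looking along -z (the intrinsics and any distortion apply to the point x, -y, -z); pixel columns grow to the right and rows downward; lengths in m; the calibration is good to about 2 mm. A picture is of the moment at which its call begins.
- bot.job_done(): hands the job in, once; it reports no verdict.
Trained networks look in the newest picture that a camera, given by its name, has taken for a name from the list of things; names that differ only in an ending like _2 or _b are one class to them, and where a whole thing is asked for, a point or a joint stands for the part that bears it (a point fixed in the world has none). Each returns a list of dicts, best first, with "conf" (0 to 1); they miss things now and then, are a little off and sometimes report something else, mostly with a low value. They report only what shows in the picture. A call takes as long as a camera call. They do not tell look-alikes from the thing itself.
- models.search_frame(thing, camera): "extent" ([centre column, centre row, width, height] in pixels, round what is visible of it).
- models.spot_point(thing, camera): "location" ([column, row] in pixels: a listed point, or the origin of a listed thing).
The state is a dict: "time": time; "q": joint angles; "qd": joint speeds; "joint_efforts": joint torques, N m; "ee_pos": TCP position; "tcp_rot": TCP orientation; "wrist_force": force on the tool from outside, world axes, zero at the start; "torque": the same for the moment, N m; "opening": finger opening in m.
Only numpy, scipy, OpenCV 4.12 (cv2) and the standard library are available. Lean on these libraries where they do the work, as an engineer would, in place of code of your own. Each camera call takes 0.05 s, during which the arm holds its last target.

## Working session

There is one attempt and no reset: what is moved stays moved. The work goes in short steps, Python scripts to look and compute and a tool call to move; the robot and the scene stay as the last step left them, time stands still between calls to the robot, and variables do not carry over. Pictures are saved under pics/ and viewed, and the job is handed in when it is done.

Besides the shell and the picture viewer there is one more tool, called after ">>>" in YAML: its name, and indented under it one key for each argument. arm_command: Moves the arm, as the interface text tells. Its arguments: {"type":"object","properties":{"rows":{"type":"array","items":{"type":"number"}},"force":{"type":"number"}},"required":["rows"]}

```bash
mkdir -p pics; ls; python3 - <<'E'
from workcell import sensors, imaging, bot, models
import cv2
print(sensors.get_obs())
for n in ("scene","top","wrist"):
    c=imaging.camera(n); cv2.imwrite(f"pics/{n}0.png",c["pixels"])
    print(n,c["camera_matrix"].tolist(),c["world_from_camera"].round(4).tolist(),[k for k in c])
    for t in ("coupon_1","offcut","carrier","mark_a","mark_b","jaw_a","mat"):
        try:
            print(t,[(r["conf"],r["extent"]) for r in models.search_frame(t,n)][:5],[(r["conf"],r["location"]) for r in models.spot_point(t,n)][:5])
        except Exception as e: print(t,e)
print(sensors.get_obs()["time"])
E
```

```text
pics
{'time': 0.0, 'q': array([6.96156487e+01, 5.01124279e+00, 1.00331875e+01, 9.51016205e+01,
       6.63562814e-04, 9.00024872e+01]), 'qd': array([ 0.05760424,  0.06131197, -0.106737  ,  0.06445025,  0.05509737,
       -0.04467724]), 'joint_efforts': array([ 1.57101225e-03, -5.20383596e+01,  4.64810264e+01,  1.60456676e-02,
        4.47708396e-05, -6.92441517e-07]), 'ee_pos': array([0.19151877, 0.51541635, 0.30317031]), 'tcp_rot': array([-8.99993399e+01,  7.96758756e-02,  6.96131615e+01]), 'wrist_force': array([ 0.75681699, -0.06830454, -0.48038858]), 'torque': array([ 0.04944616, -0.02379901, -0.01235108]), 'opening': 0.08535479514588118}
scene [[405.59079794603565, 0.0, 313.91761847205544], [0.0, 405.59079794603565, 200.37940778840908], [0.0, 0.0, 1.0]] [[0.1876, -0.6766, 0.712, 1.39], [0.9822, 0.1391, -0.1266, -0.1662], [-0.0134, 0.7231, 0.6906, 0.8518], [0.0, 0.0, 0.0, 1.0]] ['pixels', 'z_map', 'camera_matrix', 'world_from_camera']
coupon_1 [(0.76, [384.8, 221.1, 19.6, 11.7]), (0.69, [376.6, 180.3, 18.1, 10.4]), (0.67, [395.4, 152.7, 6.8, 8.6]), (0.65, [428.6, 191.6, 21.4, 10.9
[... 1783 characters left out ...]
s
mat [(0.78, [256.6, 196.4, 57.4, 105.9])] [(0.81, [257.7, 195.3])]
wrist [[329.71921906048857, 0.0, 321.31861093446076], [0.0, 329.71921906048857, 205.67463677444036], [0.0, 0.0, 1.0]] [[0.3478, -0.8978, -0.2701, 0.1247], [0.9376, 0.3334, 0.0992, 0.5411], [0.0009, -0.2878, 0.9577, 0.3738], [0.0, 0.0, 0.0, 1.0]] ['pixels', 'z_map', 'camera_matrix', 'world_from_camera']
coupon_1 [(0.83, [216.6, 330.2, 17.1, 39.4]), (0.66, [286.8, 352.7, 29.9, 16.6]), (0.42, [131.8, 320.1, 11.3, 18.9])] [(0.83, [281.4, 361.6]), (0.6, [212.6, 325.8])]
offcut [] []
carrier [] []
mark_a [] []
mark_b [] []
jaw_a it knows: bottle, carrier, coupon, dish, driver, lens, mark, mat, offcut, puck, tweezers
mat [] []
2.1
```

```bash
python3 - <<'E'
import cv2
t=cv2.imread("pics/top0.png"); cv2.imwrite("pics/topc.png",cv2.resize(t[120:320,150:460],None,fx=2.58,fy=2.58,interpolation=cv2.INTER_CUBIC))
E
```

```text
(no output)
```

View pics/topc.png

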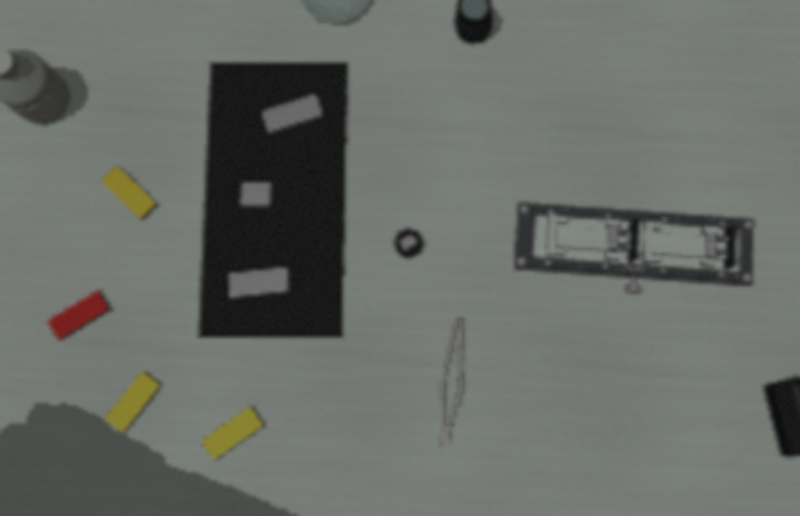

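View pics/scene0.png

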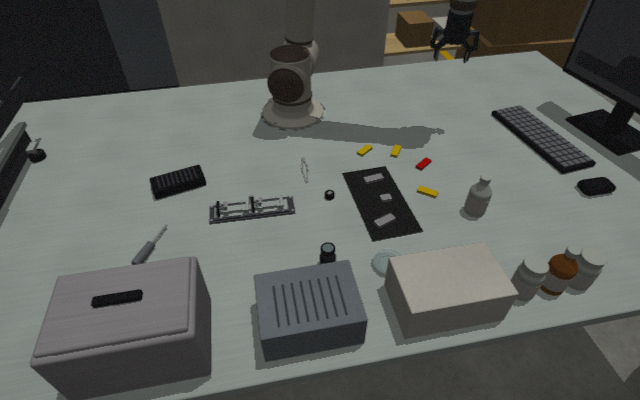

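View pics/wrist0.png

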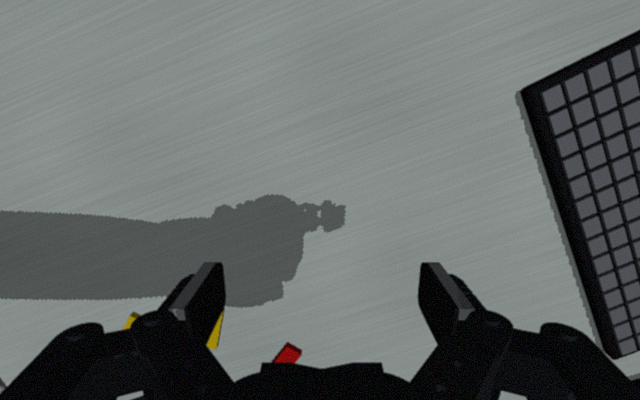

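```bash
cat > h.py <<'E'
import numpy as np, cv2
from scipy.spatial.transform import Rotation as Ro
def ray(K,T,u,v):
    d=np.array([(u-K[0,2])/K[0,0],-(v-K[1,2])/K[1,1],-1.0]); return T[:3,:3]@d
def onplane(K,T,u,v,z):
    d=ray(K,T,u,v); s=(z-T[2,3])/d[2]; return T[:3,3]+s*d
def proj(K,T,P):
    p=np.linalg.inv(T)@np.append(P,1); return K[0,0]*p[0]/-p[2]+K[0,2], K[1,1]*p[1]/p[2]+K[1,2]
def R(rpy): return Ro.from_euler('xyz',rpy,degrees=True)
def shot(n,name):
    from workcell import imaging
    c=imaging.camera(n); cv2.imwrite(f"pics/{name}.png",c["pixels"])
    np.savez(f"pics/{name}.npz",K=c["camera_matrix"],T=c["world_from_camera"],Z=c["z_map"],im=c["pixels"]); return c
def load(name):
    d=np.load(f"pics/{name}.npz"); return d["K"],d["T"],d["Z"],d["im"]
def rel(pos,rpy,obs):
    "target TCP pose -> shift cm, turn deg in the tool frame of obs"
    R0=R(obs["tcp_rot"]); sh=R0.inv().apply(np.array(pos)-obs["ee_pos"])*100
    return sh.round(3),(R0.inv()*R(rpy)).as_rotvec(degrees=True).round(2)
E
python3 - <<'E'
from h import *
c=shot("top","top1"); K,T,Z,im=load("top1")
def blob(u,v,name):
    uu,vv=int(u),int(v)
    print(name,onplane(K,T,u,v,0.013).round(4), "depth z:",)
    d=ray(K,T,u,v); print((T[:3,3]+d*Z[vv,uu]).round(4))
for n,u,v in (("far",262.9,163.4),("off",249,195),("near",249.8,229.7),("carr",397,213),("Aor",376.4,212.4),("Bor",414.2,216.1),("puck",308,214)): blob(u,v,n)
g=cv2.cvtColor(im,cv2.COLOR_BGR2HSV)
# light blobs on the mat
m=np.zeros(im.shape[:2],np.uint8); m[146:248,232:282]=(im[146:248,232:282].max(2)>70)
n,l,s,ce=cv2.connectedComponentsWithStats(m)
for i in range(1,n):
    if s[i,4]>30:
        p=np.argwhere(l==i)[:,::-1].astype(float)
        P=np.array([onplane(K,T,a,b,0.013)[:2] for a,b in p]).astype(np.float32)
        print(ce[i],s[i],P.mean(0),cv2.minAreaRect(P*1000))
E
```

```text
far [0.6444 0.1665 0.013 ] depth z:
[0.6446 0.1666 0.0121]
off [0.5539 0.198  0.013 ] depth z:
[0.5535 0.1976 0.015 ]
near [0.4593 0.1886 0.013 ] depth z:
[0.4594 0.1886 0.0128]
carr [ 0.521  -0.2043  0.013 ] depth z:
[ 0.5191 -0.2027  0.0236]
Aor [ 0.5203 -0.1488  0.013 ] depth z:
[ 0.5193 -0.1482  0.0188]
Bor [ 0.5144 -0.2506  0.013 ] depth z:
[ 0.5139 -0.2501  0.0158]
puck [0.5083 0.0352 0.013 ] depth z:
[0.5067 0.0347 0.0225]
[262.60752688 163.44623656] [252 157  22  14 186] [0.64423966 0.16724807] ((644.274169921875, 167.10401916503906), (23.672138214111328, 59.91820526123047), 21.590974807739258)
[248.72 194.99] [243 191  12   9 100] [0.5539169 0.1987389] ((553.8825073242188, 199.19300842285156), (22.226613998413086, 29.971128463745117), 2.375931739807129)
[249.89268293 228.92195122] [239 224  23  11 205] [0.46144423 0.18851349] ((461.5522766113281, 188.30726623535156), (23.887168884277344, 60.356319427490234), 8.770981788635254)
```

```bash
python3 - <<'E'
from h import *
from workcell import sensors
o=sensors.get_obs()
print(rel([0.54,0.165,0.17],[-90,0,10],o),o["time"])
E
```

```text
(array([-20.721,  13.391, -44.868]), array([ 0.  , 59.61,  0.  ])) 2.15
```

>>> arm_command:
  rows: [-20.7,13.4,-44.9,0,59.6,0,0,-20.7,13.4,-44.9,0,59.6,0,0,-20.7,13.4,-44.9,0,59.6,0,0,-20.7,13.4,-44.9,0,59.6,0,0,-20.7,13.4,-44.9,0,59.6,0,0,-20.7,13.4,-44.9,0,59.6,0,0,-20.7,13.4,-44.9,0,59.6,0,0,-20.7,13.4,-44.9,0,59.6,0,0,-20.7,13.4,-44.9,0,59.6,0,0,-20.7,13.4,-44.9,0,59.6,0,0,-20.7,13.4,-44.9,0,59.6,0,0,-20.7,13.4,-44.9,0,59.6,0,0]

```text
time: 3.15
ee_pos: [0.5331, 0.1717, 0.1727]
tcp_rot: [-90.0, -0.0, 10.0]
wrist_force: [-0.4, 1.1, 0.4]
opening: 0.0433
```

>>> arm_command:
  rows: [0,0,0,0,0,0,0,0,0,0,0,0,0,0,0,0,0,0,0,0,0]

```text
time: 3.4
ee_pos: [0.5319, 0.1735, 0.1731]
tcp_rot: [-90.0, 0.0, 10.0]
wrist_force: [0.2, 1.1, -0.4]
opening: 0.0427
```

```bash
python3 - <<'E'
from h import *
from workcell import sensors,models
c=shot("wrist","w1"); o=sensors.get_obs(); print(o["time"],o["ee_pos"],o["tcp_rot"])
for t in ("coupon_1","offcut"):
    print(t,models.search_frame(t,"wrist"))
E
```

```text
3.45 [0.53164125 0.17408833 0.17345597] [-8.99843923e+01 -9.49474938e-03  1.00425956e+01]
coupon_1 [{'extent': [463.3, 239.6, 42.2, 82.3], 'conf': 0.88}, {'extent': [225.4, 173.7, 43.9, 84.4], 'conf': 0.77}, {'extent': [371.1, 9.7, 33.2, 19.4], 'conf': 0.67}]
offcut [{'extent': [355.5, 180.6, 37.3, 44.2], 'conf': 0.8}]
```

View pics/w1.png

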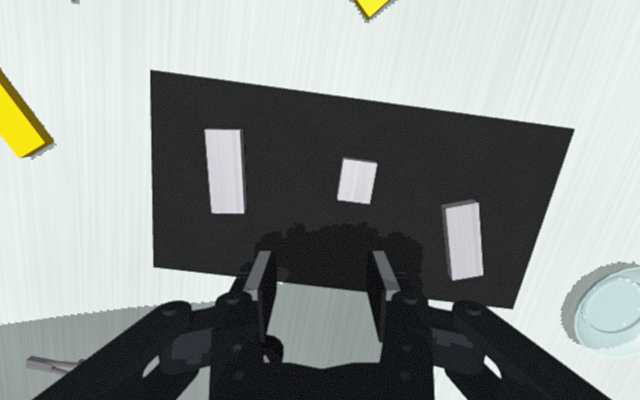

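```bash
python3 - <<'E'
from h import *
K,T,Z,im=load("w1")
g=im.max(2)
for name,(u0,u1,v0,v1) in dict(near=(195,260,115,225),off=(325,390,145,215),far=(430,500,190,290)).items():
    sub=g[v0:v1,u0:u1]; 
    print(name, np.percentile(sub,[50,80,95]))
    m=((sub>150)*255).astype(np.uint8)
    n,l,s,ce=cv2.connectedComponentsWithStats(m); i=1+np.argmax(s[1:,4])
    p=np.argwhere(l==i)[:,::-1]+[u0,v0]
    # depth-based top height
    zs=[]
    for a,b in p[::7]:
        if Z[b,a]>0: zs.append((T[:3,3]+ray(K,T,a,b)*Z[b,a])[2])
    P=np.array([onplane(K,T,a,b,0.013)[:2] for a,b in p]).astype(np.float32)
    print(" height",np.median(zs),np.percentile(zs,[10,90]),cv2.minAreaRect(P*1000),P.mean(0))
E
```

```text
near [ 49. 218. 222.]
 height 0.012741134022196732 [0.01191793 0.01358538] ((461.5086669921875, 190.26251220703125), (23.657901763916016, 59.33761978149414), 9.007370948791504) [0.4613833 0.1911677]
off [ 46. 221. 226.]
 height 0.012756601755820093 [0.0118413  0.01353107] ((554.4308471679688, 199.9585418701172), (23.80217742919922, 29.768611907958984), 2.249268054962158) [0.5543959  0.20026295]
far [ 47. 208. 212.]
 height 0.012881846003785585 [0.01203373 0.01368614] ((644.1790161132812, 168.20242309570312), (23.66973114013672, 59.65742111206055), 21.213115692138672) [0.64384305 0.16916662]
```

```bash
python3 - <<'E'
from h import *
from workcell import sensors
K,T,Z,im=load("w1")
cv2.imwrite("pics/w1c.png",cv2.resize(im[90:300,180:510],None,fx=2.4,fy=2.4))
o=sensors.get_obs(); print(o["ee_pos"],o["tcp_rot"])
print(rel([0.4615,0.1903,0.12],[-90,0,9.0],o),rel([0.4615,0.1903,0.0775],[-90,0,9.0],o))
E
```

```text
[0.5315166  0.17458493 0.17377784] [-8.99865247e+01 -5.16472388e-02  1.01115624e+01]
(array([-6.622,  5.372,  2.775]), array([-0.01,  1.11,  0.05])) (array([-6.626,  9.622,  2.774]), array([-0.01,  1.11,  0.05]))
```

View pics/w1c.png

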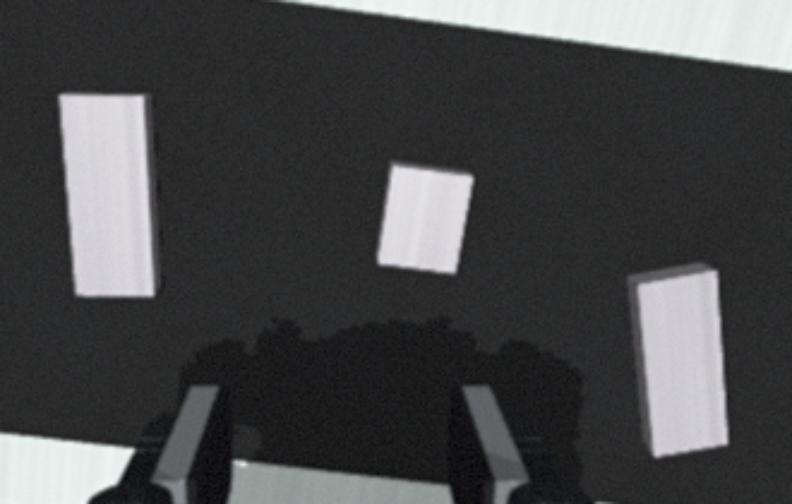

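Left grey bar (224,171) and right grey bar (463,240) are the long coupons. They are grey, 60 mm long and on the mat. The offcut at (358,180) is too short, and the bars at (20,125) and (370,8) are yellow look-alikes off the mat.

>>> arm_command:
  rows: [-6.6,5.4,2.8,0,1.1,0,-0.1,-6.6,5.4,2.8,0,1.1,0,-0.1,-6.6,5.4,2.8,0,1.1,0,-0.1,-6.6,7.5,2.8,0,1.1,0,-0.1,-6.6,8.5,2.8,0,1.1,0,-0.1,-6.6,9.2,2.8,0,1.1,0,-0.1,-6.6,9.6,2.8,0,1.1,0,-0.1,-6.6,9.6,2.8,0,1.1,0,-0.1]
  force: 40

```text
time: 4.22
ee_pos: [0.4622, 0.1897, 0.0768]
tcp_rot: [-90.0, 0.0, 8.9]
wrist_force: [-0.4, -0.4, -0.5]
opening: 0.0383
```

>>> arm_command:
  rows: [0,-0.07,0,0,0,0,-0.3,0,-0.07,0,0,0,0,-0.6,0,-0.07,0,0,0,0,-0.8,0,-0.07,0,0,0,0,-0.8,0,-0.07,0,0,0,0,-0.8]
  force: 40

```text
time: 4.63
ee_pos: [0.4628, 0.1897, 0.0788]
tcp_rot: [-90.0, -0.1, 8.9]
wrist_force: [-0.7, -0.8, 5.2]
opening: 0.0226
```

```bash
python3 - <<'E'
from h import *
from workcell import sensors
o=sensors.get_obs(); print(o["ee_pos"],o["tcp_rot"])
print(rel([0.515,-0.24,0.22],[-90,0,-2],o),rel([0.515,-0.32,0.22],[-90,0,-2],o))
E
```

```text
[0.46280724 0.18974762 0.07882575] [-89.97909453  -0.1030245    8.90183274]
(array([ -1.468, -14.136, -43.26 ]), array([-0.03, 10.9 ,  0.1 ])) (array([ -2.706, -14.141, -51.163]), array([-0.03, 10.9 ,  0.1 ]))
```

>>> arm_command:
  rows: [0,-3,0,0,0,0,-0.8,0,-6,0,0,0,0,-0.8,-0.3,-9,-3,0,2,0,-0.8,-0.6,-12,-6,0,5,0,-0.8,-0.8,-14.1,-10,0,10.9,0,-0.8,-1.5,-14.1,-43.3,0,10.9,0,-0.8,-1.5,-14.1,-43.3,0,10.9,0,-0.8,-1.5,-14.1,-43.3,0,10.9,0,-0.8,-1.5,-14.1,-43.3,0,10.9,0,-0.8,-1.5,-14.1,-43.3,0,10.9,0,-0.8,-1.5,-14.1,-43.3,0,10.9,0,-0.8,-1.5,-14.1,-43.3,0,10.9,0,-0.8]

```text
time: 5.63
ee_pos: [0.508, -0.1972, 0.2185]
tcp_rot: [-90.0, -0.0, -2.0]
wrist_force: [1.3, 0.2, -1.0]
opening: 0.0224
```

>>> arm_command:
  rows: [0,0,-8,0,0,0,-0.8,0,0,-8,0,0,0,-0.8,0,0,-8,0,0,0,-0.8,0,0,-8,0,0,0,-0.8]

```text
time: 5.97
ee_pos: [0.5049, -0.2769, 0.2178]
tcp_rot: [-90.0, 0.1, -2.2]
wrist_force: [0.2, 1.0, -0.4]
opening: 0.0225
```

```bash
python3 - <<'E'
from h import *
from workcell import sensors,models
c=shot("wrist","w2"); o=sensors.get_obs(); print(o["time"],o["ee_pos"],o["tcp_rot"],o["wrist_force"],o["opening"])
for t in ("mark_a","carrier"):
    print(t,models.spot_point(t,"wrist"))
E
```

```text
6.0167 [ 0.50516244 -0.27554799  0.21801124] [-8.99626646e+01  4.33550589e-02 -2.09391091e+00] [-0.30443972  0.97284706 -1.41160413] 0.022700578563988917
mark_a []
carrier []
```

View pics/w2.png

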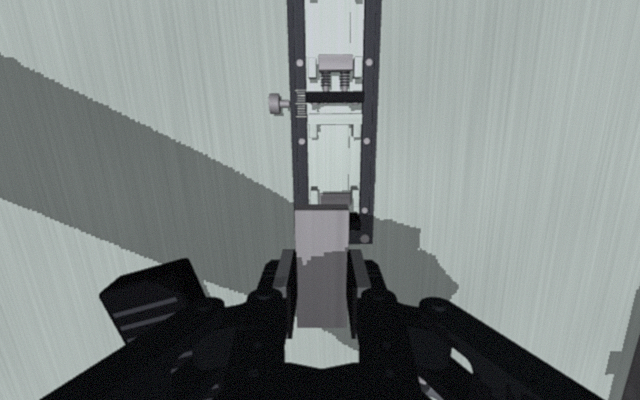

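```bash
python3 - <<'E'
from h import *
K,T,Z,im=load("w2")
cv2.imwrite("pics/w2c.png",cv2.resize(im[0:250,260:400],None,fx=2.4*2,fy=2.4,interpolation=cv2.INTER_CUBIC)[:600])
vv,uu=np.mgrid[0:400,0:640]
D=np.stack([(uu-K[0,2])/K[0,0],-(vv-K[1,2])/K[1,1],-np.ones_like(uu,float)],-1)@T[:3,:3].T
W=T[:3,3]+D*Z[...,None]
np.save("pics/w2W.npy",W)
# plate edges: dark plate
g=im.max(2)
for r in range(5,240,15):
    row=g[r,240:420]; d=np.where(row<90)[0]
    if len(d): 
        a,b=240+d[0],240+d[-1]
        print(r,a,b,onplane(K,T,a-.5,r,.017)[:2].round(4),onplane(K,T,b+.5,r,.017)[:2].round(4),W[r,a+3].round(4))
for r in range(40,205,3):
    print(r,(W[r,326:342,1].mean()).round(4),(W[r,326:342,2].mean()*1000).round(1), g[r,326:342].mean().round(0))
E
```

```text
5 288 380 [ 0.4876 -0.1319] [ 0.555  -0.1344] [ 0.4893 -0.1289  0.0053]
20 288 379 [ 0.4869 -0.1416] [ 0.5544 -0.1441] [ 0.4887 -0.1392  0.0061]
35 289 379 [ 0.487  -0.1515] [ 0.5545 -0.1541] [ 0.4887 -0.1493  0.0049]
50 289 378 [ 0.4863 -0.1617] [ 0.5539 -0.1642] [ 0.4882 -0.1601  0.0064]
65 290 378 [ 0.4864 -0.1721] [ 0.554  -0.1747] [ 0.4881 -0.1708  0.0048]
80 290 377 [ 0.4857 -0.1828] [ 0.5534 -0.1853] [ 0.4876 -0.1821  0.0064]
95 291 377 [ 0.4858 -0.1937] [ 0.5535 -0.1963] [ 0.4877 -0.1934  0.0063]
110 279 376 [ 0.4756 -0.2046] [ 0.5528 -0.2075] [ 4.764e-01 -2.047e-01 -3.000e-04]
125 292 375 [ 0.4851 -0.2164] [ 0.5521 -0.219 ] [ 0.487  -0.2171  0.0052]
140 292 375 [ 0.4844 -0.2282] [ 0.5522 -0.2308] [ 0.4862 -0.2294  0.0054]
155 293 374 [ 0.4844 -0.2403] [ 0.5515 -0.2429] [ 0.4864 -0.242   0.0059]
170 293 374 [ 0.4836 -0.2527] [ 0.5516 -0.2553] [ 0.4856 -0.2548  0.0063]
185 294 373 [ 0.4837 -0.2655] [ 0.5509 -0.268 ] [ 0.4855 -0.2686  0.0038]
200 294 372 [ 0.4829 -0.2786] [ 0.5502 -0.2811] [ 0.4849 -0.2816  0.0066]
215 349 372 [ 0.5295 -0.2938] [ 0.5502 -0.2946] [ 0.5322 -0.292
[... 616 characters left out ...]
2077 19.8 200.0
115 -0.2098 26.8 203.0
118 -0.212 26.8 206.0
121 -0.2129 59.5 203.0
124 -0.2157 41.6 165.0
127 -0.2191 19.9 206.0
130 -0.2214 20.0 206.0
133 -0.2237 19.9 205.0
136 -0.2261 19.5 206.0
139 -0.2284 19.9 206.0
142 -0.2308 19.9 206.0
145 -0.2313 36.7 205.0
148 -0.2356 19.4 204.0
151 -0.238 19.9 204.0
154 -0.2404 19.9 204.0
157 -0.2428 19.7 204.0
160 -0.2453 19.8 203.0
163 -0.2477 19.8 202.0
166 -0.2502 19.8 202.0
169 -0.2526 19.9 202.0
172 -0.2552 19.8 202.0
175 -0.2576 20.2 201.0
178 -0.2602 19.6 201.0
181 -0.2626 20.1 201.0
184 -0.2652 19.9 200.0
187 -0.2678 19.7 200.0
190 -0.2704 19.8 194.0
193 -0.2645 52.7 75.0
196 -0.2708 37.7 97.0
199 -0.2732 37.9 98.0
202 -0.2756 37.9 102.0
```

View pics/w2c.png

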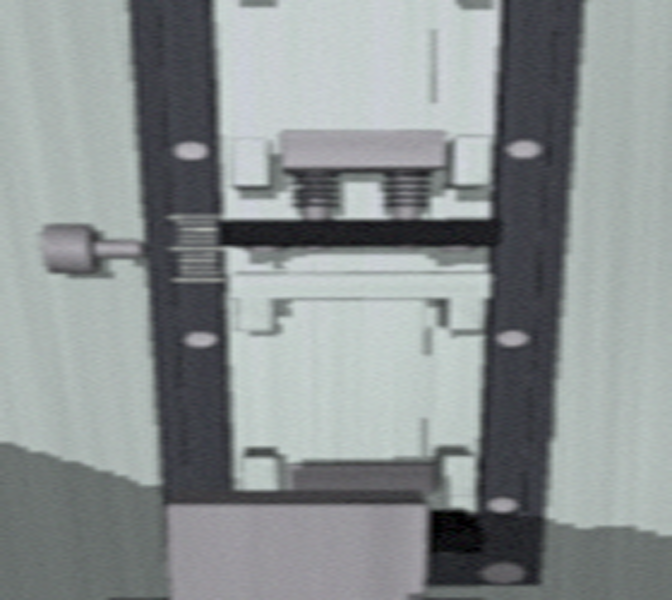

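```bash
cat > carr.py <<'E'
from h import *
import sys
def analyse(name):
    K,T,Z,im=load(name)
    vv,uu=np.mgrid[0:400,0:640]
    D=np.stack([(uu-K[0,2])/K[0,0],-(vv-K[1,2])/K[1,1],-np.ones_like(uu,float)],-1)@T[:3,:3].T
    W=T[:3,3]+D*Z[...,None]
    g=im.max(2); L=[];Rr=[]
    for r in range(3,200):
        row=g[r,240:420]; d=np.where(row<90)[0]
        if len(d)<10: continue
        a,b=240+d[0],240+d[-1]
        if b-a>100 or a<284: continue
        L.append(onplane(K,T,a-.5,r,.006)[:2]); Rr.append(onplane(K,T,b+.5,r,.006)[:2])
    L=np.array(L);Rr=np.array(Rr)
    pl=np.polyfit(L[:,1],L[:,0],1);pr=np.polyfit(Rr[:,1],Rr[:,0],1)
    yaw=-np.degrees(np.arctan((pl[0]+pr[0])/2)); print("slopes",pl,pr,"yaw",yaw,"width",np.polyval(pr,-.2)-np.polyval(pl,-.2))
    mid=(pl+pr)/2; print("x centre at y -.25,-.15:",np.polyval(mid,-.2465),np.polyval(mid,-.1465))
    # carrier-aligned coords: origin at (mid(-.2),-.2)
    o=np.array([np.polyval(mid,-.2),-.2]); th=np.radians(yaw)
    ex=np.array([np.cos(th),np.sin(th)]);ey=np.array([-np.sin(th),np.cos(th)])
    X=(W[...,:2]-o)@ex;Y=(W[...,:2]-o)@ey;H=W[...,2]
    for nm,lo,hi in (("lip",.0365,.0395),("housing",.035,.0367),("stop/cheek",.0262,.0275)):
        m=((H>lo)&(H<hi)&(abs(X)<.03)&(Y>-.15)&(Y<.14)).astype(np.uint8)
        n,l,s,ce=cv2.connectedComponentsWithStats(m)
        for i in range(1,n):
            if s[i,4]>25:
                q=l==i; print(nm,s[i].tolist(),"X %.1f..%.1f Y %.1f..%.1f H %.1f"%(*(np.percentile(X[q],[2,98])*1e3),*(np.percentile(Y[q],[2,98])*1e3),np.median(H[q])*1e3))
    print("origin",o,"cam",T[:3,3])
if __name__=="__main__":
    for n in sys.argv[1:]: print(n); analyse(n)
E
python3 carr.py w2
```

```text
w2
slopes [0.02839745 0.48998479] [0.02859987 0.56057182] yaw -1.632411132841193 width 0.07054654123255966
x centre at y -.25,-.15: 0.5182533865346851 0.5211032525890706
lip [319, 54, 34, 16, 507] X -11.4..11.7 Y 21.6..31.3 H 37.8
lip [320, 193, 31, 13, 328] X -11.7..11.8 Y -76.9..-68.5 H 37.7
housing [307, 91, 58, 12, 518] X -19.7..20.2 Y -0.5..7.2 H 35.9
housing [349, 221, 12, 10, 88] X 11.6..20.5 Y -100.4..-92.4 H 35.7
stop/cheek [308, 57, 8, 20, 96] X -19.6..-14.4 Y 18.2..31.0 H 26.8
stop/cheek [354, 57, 9, 20, 97] X 14.1..20.0 Y 17.9..30.8 H 26.8
stop/cheek [308, 113, 55, 25, 492] X -19.7..19.8 Y -25.5..-9.0 H 26.8
stop/cheek [311, 190, 7, 14, 59] X -19.2..-14.2 Y -79.7..-68.6 H 26.7
stop/cheek [352, 190, 7, 16, 80] X 14.4..19.4 Y -81.6..-68.8 H 26.8
origin [ 0.51957857 -0.2       ] cam [ 0.50952452 -0.20373871  0.28769287]
```

```bash
python3 - <<'E'
from h import *
K,T,Z,im=load("w2")
vv,uu=np.mgrid[0:400,0:640]
D=np.stack([(uu-K[0,2])/K[0,0],-(vv-K[1,2])/K[1,1],-np.ones_like(uu,float)],-1)@T[:3,:3].T
W=T[:3,3]+D*Z[...,None]
R0=R([-90,0,-2.09]); L=R0.inv().apply((W-np.array([0.5050,-.2762,.2180])).reshape(-1,3)).reshape(W.shape)*1000
print(L[200:345:5,322].round(1)); print(L[230,290:356:3].round(1))
m=(abs(L[...,0])<20)&(L[...,1]>55)&(L[...,1]<80)&(vv<340)&(abs(L[...,2])<45)
# coupon top face
q=L[m]; print(len(q),np.percentile(q,[1,50,99],axis=0).round(1))
top=m&(uu>300)&(uu<345); 
A=np.c_[L[top][:,2],L[top][:,0],np.ones(top.sum())]
sel=(L[top][:,2]<28); print(np.linalg.lstsq(A[sel],L[top][sel][:,1],rcond=None)[0])
E
```

```text
[[   2.2  179.5    2.8]
 [   2.1   74.5   29.8]
 [   2.1   67.    29.8]
 [   2.1   66.9   27.5]
 [   2.1   66.4   25.4]
 [   2.1   66.8   23. ]
 [   2.1   65.4   21.1]
 [   2.1   66.9   18.2]
 [   2.1   66.6   15.9]
 [   2.1   66.7   13.5]
 [   2.1   66.5   11.1]
 [   2.1   66.1    8.9]
 [   2.1   66.1    6.4]
 [   2.1   66.5    3.7]
 [   2.1   66.9    1. ]
 [   2.    65.4   -0.8]
 [   2.    66.7   -4. ]
 [   2.    65.5   -6. ]
 [   2.    66.1   -8.9]
 [   2.    66.9  -12. ]
 [   2.    66.1  -14.2]
 [   2.    67.2  -17.7]
 [   2.    66.3  -19.8]
 [   2.    66.5  -22.7]
 [   2.    66.4  -25.4]
 [   2.    65.8  -27.8]
 [   2.2  218.8 -147.1]
 [   2.2  217.7 -152.3]
 [   2.2  218.7 -159.3]]
[[-2.760e+01  2.183e+02 -3.710e+01]
 [-2.470e+01  2.175e+02 -3.680e+01]
 [-9.300e+00  6.580e+01  2.100e+01]
 [-8.100e+00  6.710e+01  2.050e+01]
 [-6.700e+00  6.580e+01  2.100e+01]
 [-5.500e+00  6.690e+01  2.060e+01]
 [-4.100e+00  6.670e+01  2.060e+01]
 [-2.800e+00  6.650e+01  2.070e+01]
 [-1.500e+00  6.620e+01  2.080e+01]
 [-1.000e-01  6.630e+01  2.080e+01]
 [ 1.200e+00  6.630e+01  2.080e+01]
 [ 2.500e+00  6.640e+01  2.070e+01]
 [ 3.800e+00  6.810e+01  2.010e+01]
 [ 5.100e+00  6.630e+01  2.080e+01]
 [ 6.500e+00  6.650e+01  2.070e+01]
 [ 7.800e+00  6.660e+01  2.070e+01]
 [ 9.100e+00  6.610e+01  2.090e+01]
 [ 1.900e+00 -6.970e+01  7.260e+01]
 [ 1.170e+01  6.610e+01  2.090e+01]
 [ 1.310e+01  6.610e+01  2.080e+01]
 [ 2.510e+01  1.831e+02 -2.370e+01]
 [ 2.750e+01  1.827e+02 -2.350e+01]]
7006 [[-17.3  56.1 -28.8]
 [  1.6  66.3   6.4]
 [ 17.6  73.8  30.3]]
[-1.27183308e-03  2.88040337e-03  6.63251502e+01]
```

```bash
cat > plan.py <<'E'
from h import *
from workcell import sensors
YAW=-1.7
CEN={"A":np.array([0.5183,-0.2466]),"B":np.array([0.5211,-0.1466])}
D=76.0; ZO=0.4
def pose(p,cx,cy,cz,th,D=D,ZO=ZO):
    a=np.radians(YAW); ex=np.array([np.cos(a),np.sin(a)]);ey=np.array([-np.sin(a),np.cos(a)])
    t=np.radians(th); ty=np.array([np.sin(t),-np.cos(t)]); tz=np.array([np.cos(t),np.sin(t)])
    y,z=np.array([cy,cz])-D*ty-ZO*tz
    P=CEN[p]+ex*cx/1e3+ey*y/1e3
    return [P[0],P[1],.0199+z/1e3],[-90+th,0,YAW]
def where(p,o,D=D,ZO=ZO):
    a=np.radians(YAW); ex=np.array([np.cos(a),np.sin(a)]);ey=np.array([-np.sin(a),np.cos(a)])
    Rm=R(o["tcp_rot"]); c=o["ee_pos"]+Rm.apply([0,D/1e3,ZO/1e3])
    d=c[:2]-CEN[p]; return np.array([d@ex,d@ey,c[2]-.0199])*1e3, o["tcp_rot"][0]+90
def go(p,*tg,**k):
    o=sensors.get_obs(); print("t %.2f"%o["time"],"coupon at",where(p,o,**k)[0].round(2),"rpy",o["tcp_rot"].round(2),"F",o["wrist_force"].round(1),"open",o["opening"].round(4))
    for t in tg:
        s,r=rel(*pose(p,*t,**k),o); print(t,s.round(2),r.round(1))
E
python3 - <<'E'
from plan import *
go("A",(-0.9,12.5,27,10),(-0.9,12.5,40,10))
E
```

```text
Traceback (most recent call last):
  File "plan.py", line 17, in go
    o=sensors.get_obs(); print("t %.2f"%o["time"],"coupon at",where(p,o,**k)[0].round(2),"rpy",o["tcp_rot"].round(2),"F",o["wrist_force"].round(1),"open",o["opening"].round(4))
                                                                                                                                                          ^^^^^^^^^^^^^^^^^^
AttributeError: 'float' object has no attribute 'round'
```

```bash
sed -i 's/o\["opening"\].round(4)/round(o["opening"],4)/' plan.py
python3 - <<'E'
from plan import *
go("A",(-0.9,12.5,27,10),(-0.9,12.5,40,10))
E
```

```text
t 6.12 coupon at [-11.97 -27.48 122.5 ] rpy [-8.998e+01  1.000e-02 -1.950e+00] F [-0.6 -0.1 -0.1] open 0.0222
(-0.9, 12.5, 27, 10) [1.1  9.67 2.68] [10.  -0.2  0. ]
(-0.9, 12.5, 40, 10) [1.1  8.37 2.68] [10.  -0.2  0. ]
```

>>> arm_command:
  rows: [1.1,4,2.7,5,-0.2,0,-0.8,1.1,7,2.7,10,-0.2,0,-0.8,1.1,9,2.7,10,-0.2,0,-0.8,1.1,9.7,2.7,10,-0.2,0,-0.8,1.1,9.7,2.7,10,-0.2,0,-0.8,1.1,9.7,2.7,10,-0.2,0,-0.8]
  force: 60

```text
time: 6.62
ee_pos: [0.5179, -0.2477, 0.1228]
tcp_rot: [-80.1, -0.1, -1.7]
wrist_force: [0.2, 0.2, 0.4]
opening: 0.0219
```

```bash
python3 - <<'E'
from plan import *
c=shot("wrist","w3")
go("A",(-0.9,12.5,27,10),(-0.9,12.5,6.7,10))
im=c["pixels"]; cv2.imwrite("pics/w3c.png",cv2.resize(im[60:360,200:440],None,fx=2,fy=2))
E
```

```text
t 6.67 coupon at [ 0.13 12.05 28.85] rpy [-80.09  -0.15  -1.73] F [-0.1  0.9 -0.1] open 0.0218
(-0.9, 12.5, 27, 10) [-0.08  0.19  0.  ] [ 0.1 -0.   0.2]
(-0.9, 12.5, 6.7, 10) [-0.09  2.19 -0.35] [ 0.1 -0.   0.2]
```

View pics/w3c.png

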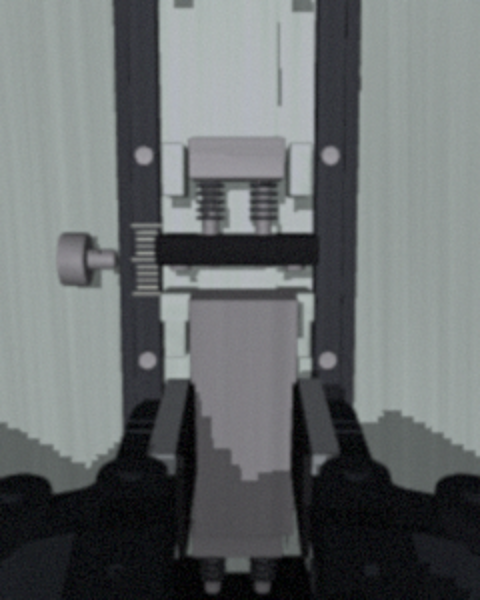

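```bash
cat > hov.py <<'E'
from plan import *
import sys
def hov(name,p):
    K,T,Z,im=load(name)
    vv,uu=np.mgrid[0:400,0:640]
    Dd=np.stack([(uu-K[0,2])/K[0,0],-(vv-K[1,2])/K[1,1],-np.ones_like(uu,float)],-1)@T[:3,:3].T
    W=T[:3,3]+Dd*Z[...,None]
    a=np.radians(YAW); ex=np.array([np.cos(a),np.sin(a)]);ey=np.array([-np.sin(a),np.cos(a)])
    X=(W[...,:2]-CEN[p])@ex*1e3;Y=(W[...,:2]-CEN[p])@ey*1e3;H=(W[...,2]-.0199)*1e3
    for nm,lo,hi in (("lip",16.5,19.5),("housing",15,16.8),("stop/cheek",6.2,7.6)):
        m=((H>lo)&(H<hi)&(abs(X)<30)&(Y>-100)&(Y<130)).astype(np.uint8)
        n,l,s,ce=cv2.connectedComponentsWithStats(m)
        for i in range(1,n):
            if s[i,4]>25:
                q=l==i; print(nm,s[i].tolist(),"X %.1f..%.1f Y %.1f..%.1f H %.1f"%(*(np.percentile(X[q],[2,98])),*(np.percentile(Y[q],[2,98])),np.median(H[q])))
    # coupon: top edge region
    m=((H>30)&(H<60)&(abs(X)<16)&(Y<50)&(vv<300)&(uu>280)&(uu<360)).astype(np.uint8)
    n,l,s,ce=cv2.connectedComponentsWithStats(m); i=1+np.argmax(s[1:,4]); q=l==i
    for y0 in (16,20,24,28,32,36): 
        k=q&(abs(Y-y0)<1.5)
        if k.sum()>20: print("coupon Y",y0,"X",np.percentile(X[k],[1,99]).round(1),np.median(H[k]).round(1))
    print("coupon max Y",np.percentile(Y[q],[99.8]),np.median(H[q&(Y>np.percentile(Y[q],97))]))
hov(sys.argv[1],sys.argv[2])
E
python3 hov.py w3 A
```

```text
lip [294, 129, 49, 21, 956] X -11.6..11.4 Y 68.3..77.6 H 18.0
lip [296, 321, 45, 18, 490] X -11.9..11.2 Y -31.9..-25.5 H 17.9
housing [278, 177, 82, 16, 1049] X -20.0..19.9 Y 46.2..53.9 H 15.9
housing [287, 359, 68, 9, 270] X -15.4..17.8 Y -49.3..-45.4 H 15.7
stop/cheek [279, 27, 16, 22, 156] X -20.1..-13.9 Y 119.9..129.8 H 6.9
stop/cheek [346, 26, 12, 23, 159] X 14.2..19.4 Y 119.8..129.8 H 6.9
stop/cheek [281, 131, 12, 27, 213] X -19.8..-14.4 Y 64.7..77.8 H 6.9
stop/cheek [345, 131, 11, 27, 205] X 14.1..19.5 Y 64.2..77.7 H 6.9
stop/cheek [280, 206, 16, 33, 278] X -20.8..-13.2 Y 20.5..37.4 H 6.9
stop/cheek [348, 206, 9, 33, 166] X 16.6..20.5 Y 20.3..37.7 H 7.0
stop/cheek [344, 317, 6, 18, 41] X 14.5..17.3 Y -35.3..-25.6 H 7.0
stop/cheek [286, 350, 17, 4, 33] X -18.6..-9.4 Y -46.7..-45.3 H 6.8
stop/cheek [335, 351, 19, 3, 28] X 9.7..19.7 Y -46.8..-45.3 H 6.9
coupon Y 16 X [-9.4 12.5] 38.8
coupon Y 20 X [-15.5  15.8] 42.0
coupon Y 24 X [-10.2  13.5] 40.0
coupon Y 28 X [-10.1  13.4] 40.7
coupon Y 32 X [-10.   13.3] 41.5
coupon Y 36 X [-9.9 13.2] 42.1
coupon max Y [42.13845306] 36.08683406472898
```

```bash
sed -i 's/^D=76.0/D=76.8/' plan.py; python3 - <<'E'
from plan import *
go("A",(-1.6,12.5,7,10),(-1.6,5.3,7,10),(-1.6,-1.5,7,10))
E
```

```text
t 6.67 coupon at [ 0.13 12.19 28.06] rpy [-80.09  -0.15  -1.73] F [-0.1  0.9 -0.1] open 0.0218
(-1.6, 12.5, 7, 10) [-0.16  2.08 -0.34] [ 0.1 -0.   0.2]
(-1.6, 5.3, 7, 10) [-0.16  1.96 -1.05] [ 0.1 -0.   0.2]
(-1.6, -1.5, 7, 10) [-0.16  1.84 -1.72] [ 0.1 -0.   0.2]
```

>>> arm_command:
  rows: [-0.16,0.7,-0.11,0,0,0,-0.8,-0.16,1.4,-0.22,0,0,0,-0.8,-0.16,1.9,-0.3,0,0,0,-0.8,-0.16,2.08,-0.34,0,0,0,-0.8,-0.16,2.08,-0.34,0,0,0,-0.8]

```text
time: 7.08
ee_pos: [0.5156, -0.2478, 0.1]
tcp_rot: [-80.0, 0.0, -1.8]
wrist_force: [0.2, 0.4, -0.5]
opening: 0.0215
```

```bash
python3 - <<'E'
from plan import *
c=shot("wrist","w4")
go("A",(-1.6,12.5,7,10),(-1.6,5.3,7,10),(-1.6,-1.5,7,10))
im=c["pixels"]; cv2.imwrite("pics/w4c.png",cv2.resize(im[60:360,200:440],None,fx=2,fy=2))
E
python3 hov.py w4 A
```

```text
t 7.13 coupon at [-2.49 12.33  4.79] rpy [-79.99  -0.    -1.79] F [ 0.3  0.3 -0.4] open 0.0219
(-1.6, 12.5, 7, 10) [ 0.09 -0.21  0.06] [-0.  -0.1  0. ]
(-1.6, 5.3, 7, 10) [ 0.09 -0.34 -0.65] [-0.  -0.1  0. ]
(-1.6, -1.5, 7, 10) [ 0.09 -0.46 -1.32] [-0.  -0.1  0. ]
lip [295, 122, 56, 25, 1302] X -11.6..11.2 Y 68.2..77.9 H 18.0
lip [295, 207, 54, 10, 144] X -11.6..10.5 Y 38.4..41.3 H 18.2
lip [283, 212, 78, 53, 1879] X -12.5..11.2 Y 18.6..37.2 H 18.0
lip [269, 260, 12, 4, 30] X -24.0..-19.5 Y 16.4..17.5 H 17.8
lip [363, 260, 12, 4, 28] X 18.2..22.5 Y 16.3..17.3 H 17.8
lip [298, 341, 51, 23, 1074] X -11.2..11.1 Y -31.8..-21.8 H 17.9
housing [276, 178, 95, 19, 1427] X -20.1..19.9 Y 46.0..53.6 H 15.9
housing [298, 246, 54, 34, 878] X -11.0..10.0 Y 9.4..22.7 H 15.9
housing [298, 340, 39, 5, 83] X -11.4..5.3 Y -23.0..-21.4 H 16.0
stop/cheek [276, 4, 16, 26, 243] X -19.9..-14.1 Y 119.9..129.7 H 6.9
stop/cheek [351, 4, 17, 26, 245] X 13.8..19.6 Y 119.9..129.9 H 7.0
stop/cheek [280, 126, 13, 31, 293] X -19.8..-14.2 Y 64.3..77.5 H 6.9
stop/cheek [353, 126, 13, 30, 281] X 13.9..19.5 Y 64.6..77.5 H 7.0
stop/cheek [279, 211, 16, 38, 382] X -20.8..-14.0 Y 20.5..37.7 H 6.9
stop/cheek [349, 211, 18, 38, 414] X 12.4..20.4 Y 20.6..37.6 H 6.9
stop/cheek [286, 338, 10, 20, 124] X -18.4..-14.2 Y -35.5..-25.9 H 6.7
stop/cheek [351, 339, 7, 19, 94] X 14.0..17.0 Y -35.0..-26.1 H 6.8
coupon Y 16 X [-15.8 -11.5] 44.1
coupon Y 20 X [-16.  -11.5] 31.7
coupon max Y [19.22776761] 31.213676976188403
```

View pics/w4c.png

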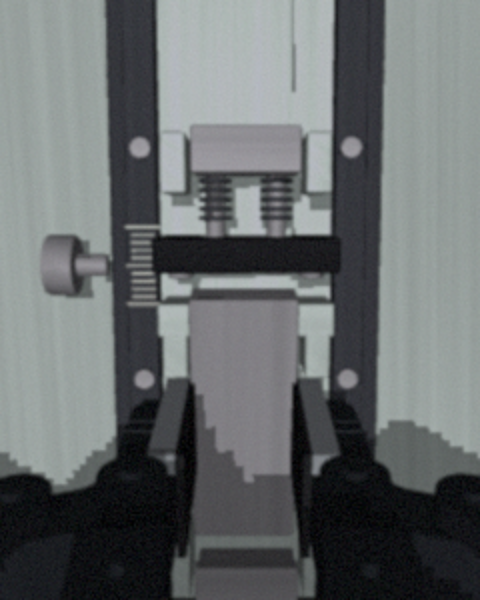

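```bash
cat > cp.py <<'E'
from plan import *
import sys
def cp(name,p,v0=200,v1=330,hi=27):
    K,T,Z,im=load(name)
    vv,uu=np.mgrid[0:400,0:640]
    Dd=np.stack([(uu-K[0,2])/K[0,0],-(vv-K[1,2])/K[1,1],-np.ones_like(uu,float)],-1)@T[:3,:3].T
    W=T[:3,3]+Dd*Z[...,None]
    a=np.radians(YAW); ex=np.array([np.cos(a),np.sin(a)]);ey=np.array([-np.sin(a),np.cos(a)])
    X=(W[...,:2]-CEN[p])@ex*1e3;Y=(W[...,:2]-CEN[p])@ey*1e3;H=(W[...,2]-.0199)*1e3
    k=(vv>v0)&(vv<v1)&(H>9)&(H<hi)&(abs(X)<7)&(Y<43)
    A=np.c_[X[k],Y[k],np.ones(k.sum())]; c=np.zeros(3)
    s=np.ones(k.sum(),bool)
    for _ in range(8):
        c=np.linalg.lstsq(A[s],H[k][s],rcond=None)[0]; s=abs(H[k]-A@c)<1.0
    th=np.degrees(np.arctan(c[1])); 
    on=(abs(H-(X*c[0]+Y*c[1]+c[2]))<1.3)&(abs(X)<18)&(vv>v0)&(vv<v1)
    ym=np.percentile(Y[on&(abs(X)<10)],99.5)
    kk=on&(abs(Y-(ym-4))<3)
    t=np.radians(th); topend=np.array([ym,ym*c[1]+c[2]])
    cc=topend+10*np.array([np.sin(t),-np.cos(t)])-30*np.array([np.cos(t),np.sin(t)])
    print("n",s.sum(),"tilt %.2f roll %.2f"%(th,np.degrees(np.arctan(c[0]))),"top end y,h",topend.round(2),"X edges",np.percentile(X[kk],[1,99]).round(1),"=> cy,cz",cc.round(2))
if __name__=="__main__": cp(sys.argv[1],sys.argv[2],*[float(x) for x in sys.argv[3:]])
E
python3 cp.py w4 A
```

```text
n 3335 tilt 10.04 roll 0.13 top end y,h [40.63 20.21] X edges [-12.3  10.9] => cy,cz [12.83  5.13]
```

>>> arm_command:
  rows: [0.07,-0.17,0.03,0,0,0,-0.8,0.07,-0.17,0.03,0,0,0,-0.8,0.07,-0.23,-0.32,0,0,0,-0.8,0.07,-0.28,-0.6,0,0,0,-0.8,0.07,-0.28,-0.6,0,0,0,-0.8]

```text
time: 7.55
ee_pos: [0.5164, -0.255, 0.1021]
tcp_rot: [-80.0, -0.0, -1.8]
wrist_force: [-1.7, 0.8, -0.6]
opening: 0.0212
```

```bash
python3 - <<'E'
from plan import *
c=shot("wrist","w5")
go("A",(-1.6,-1.5,7,10))
im=c["pixels"]; cv2.imwrite("pics/w5c.png",cv2.resize(im[60:360,200:440],None,fx=2,fy=2))
E
python3 cp.py w5 A
```

```text
t 7.60 coupon at [-1.68  5.51  6.61] rpy [-8.00e+01 -2.00e-02 -1.82e+00] F [-0.4  0.4 -0.5] open 0.0215
(-1.6, -1.5, 7, 10) [ 0.02 -0.16 -0.68] [ 0.  -0.1  0. ]
n 3163 tilt 10.05 roll 0.01 top end y,h [33.41 22.38] X edges [-11.3  11.9] => cy,cz [5.62 7.29]
```

View pics/w5c.png

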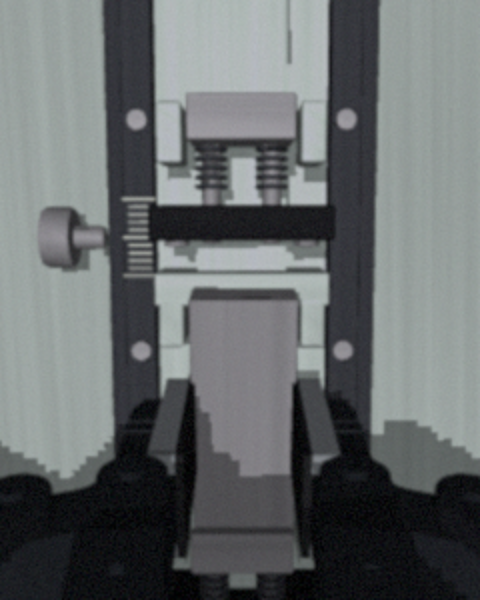

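The -y end sits under the lip: the lip edge at crop row about 530 overlaps the bar. The coupon is centred between the cheeks. I'm pushing in steps now.

>>> arm_command:
  rows: [0,-0.02,-0.2,0,0,0,-0.8,0,-0.04,-0.4,0,0,0,-0.8,0,-0.04,-0.4,0,0,0,-0.8]

```text
time: 7.85
ee_pos: [0.5162, -0.2581, 0.1018]
tcp_rot: [-79.9, -0.0, -1.8]
wrist_force: [0.8, 4.7, 1.2]
opening: 0.0218
```

>>> arm_command:
  rows: [0,-0.03,-0.15,0,0,0,-0.8,0,-0.05,-0.3,0,0,0,-0.8,0,-0.05,-0.3,0,0,0,-0.8]

```text
time: 8.1
ee_pos: [0.5161, -0.2609, 0.1018]
tcp_rot: [-79.9, -0.0, -1.8]
wrist_force: [-0.1, 6.7, 1.1]
opening: 0.0212
```

```bash
python3 - <<'E'
from plan import *
c=shot("wrist","w6")
go("A",(-1.0,-1.5,5.3,8),(-1.0,-1.5,0.3,0))
im=c["pixels"]; cv2.imwrite("pics/w6c.png",cv2.resize(im[60:360,200:440],None,fx=2,fy=2))
E
python3 cp.py w6 A; python3 hov.py w6 A | grep -v hous
```

```text
t 8.15 coupon at [-1.75 -0.39  6.34] rpy [-7.991e+01 -1.000e-02 -1.770e+00] F [1.  7.2 1.1] open 0.0221
(-1.0, -1.5, 5.3, 8) [0.08 0.09 0.15] [-2.1 -0.1  0. ]
(-1.0, -1.5, 0.3, 0) [0.08 0.69 1.13] [-10.1  -0.1   0. ]
n 3183 tilt 9.74 roll 0.20 top end y,h [27.74 21.93] X edges [-11.4  11.8] => cy,cz [-0.13  7.  ]
lip [293, 92, 56, 25, 1319] X -11.6..11.2 Y 68.0..77.6 H 18.0
lip [295, 206, 54, 3, 108] X -11.2..11.6 Y 27.8..28.6 H 18.0
lip [283, 233, 78, 51, 1768] X -12.2..12.1 Y -5.2..14.9 H 18.1
lip [296, 323, 51, 23, 1068] X -11.3..11.2 Y -36.9..-27.0 H 17.9
stop/cheek [278, 98, 13, 31, 299] X -20.0..-14.3 Y 64.3..77.4 H 6.9
stop/cheek [351, 98, 13, 31, 282] X 13.9..19.5 Y 64.2..77.5 H 6.9
stop/cheek [277, 184, 88, 38, 1463] X -20.1..19.6 Y 21.1..37.8 H 6.9
coupon max Y [6.64985884] 30.66261002668297
```

View pics/w6c.png

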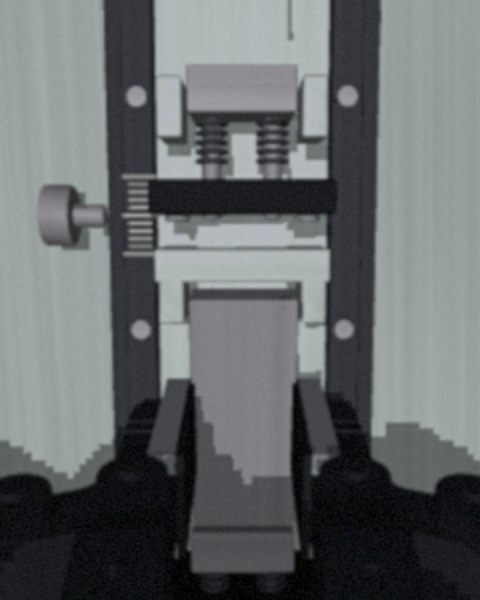

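```bash
python3 - <<'E'
from plan import *
go("A",(-1.75,-1.5,6.3,9.8),(-1.75,-1.5,3.6,6.5),(-1.75,-1.5,1.6,3),(-1.75,-1.5,-0.2,0))
E
```

```text
t 8.15 coupon at [-1.75 -0.39  6.34] rpy [-7.991e+01 -1.000e-02 -1.770e+00] F [1.  7.2 1.1] open 0.0221
(-1.75, -1.5, 6.3, 9.8) [ 0.   -0.02 -0.07] [-0.3 -0.1  0. ]
(-1.75, -1.5, 3.6, 6.5) [0.   0.26 0.32] [-3.6 -0.1  0. ]
(-1.75, -1.5, 1.6, 3) [0.   0.5  0.76] [-7.1 -0.1  0. ]
(-1.75, -1.5, -0.2, 0) [0.   0.74 1.12] [-10.1  -0.1   0. ]
```

>>> arm_command:
  rows: [0,-0.02,-0.1,0,0,0,-0.8,0,-0.02,-0.1,0,0,0,-0.8,0,0.12,0.13,-1.8,0,0,-0.8,0,0.26,0.32,-3.6,0,0,-0.8,0,0.38,0.54,-5.4,0,0,-0.8,0,0.5,0.76,-7.1,0,0,-0.8,0,0.5,0.76,-7.1,0,0,-0.8]

```text
time: 8.73
ee_pos: [0.5164, -0.2517, 0.0984]
tcp_rot: [-87.1, -0.0, -1.7]
wrist_force: [-0.2, 6.4, 1.8]
opening: 0.0219
```

```bash
python3 - <<'E'
from plan import *
c=shot("wrist","w7")
go("A",(-1.75,-1.5,-0.2,0))
im=c["pixels"]; cv2.imwrite("pics/w7c.png",cv2.resize(im[60:360,200:440],None,fx=2,fy=2))
E
python3 cp.py w7 A; python3 hov.py w7 A | grep -v hous
```

```text
t 8.78 coupon at [-1.73 -0.89  1.8 ] rpy [-8.705e+01 -2.000e-02 -1.710e+00] F [-0.6  7.   2.2] open 0.0217
(-1.75, -1.5, -0.2, 0) [0.   0.2  0.32] [-3. -0.  0.]
n 3255 tilt 2.34 roll 0.05 top end y,h [29.01 13.58] X edges [-11.4  11.8] => cy,cz [-0.56  2.36]
lip [290, 90, 62, 27, 1589] X -11.6..11.3 Y 68.2..77.5 H 18.0
lip [281, 254, 16, 5, 50] X -17.1..-10.9 Y 8.5..9.7 H 18.1
lip [347, 254, 15, 5, 44] X 11.4..17.3 Y 8.7..9.6 H 17.9
lip [266, 263, 14, 5, 40] X -24.0..-18.6 Y 4.6..5.6 H 17.8
lip [364, 262, 14, 6, 40] X 19.1..24.5 Y 4.6..5.7 H 18.0
lip [296, 326, 51, 22, 1038] X -11.2..11.3 Y -36.5..-26.4 H 17.8
stop/cheek [274, 92, 15, 35, 328] X -19.8..-14.2 Y 64.4..77.5 H 6.9
stop/cheek [354, 92, 15, 35, 353] X 13.9..19.7 Y 64.0..77.8 H 6.9
stop/cheek [275, 186, 93, 39, 1668] X -19.8..19.8 Y 21.0..37.9 H 6.9
coupon max Y [9.01758752] 43.659086268524284
```

View pics/w7c.png

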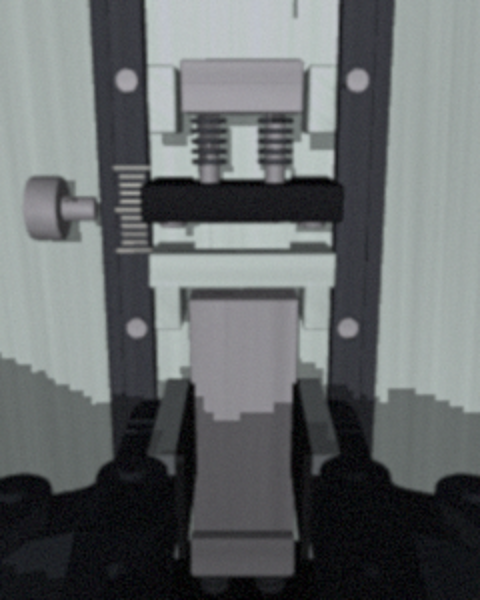

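>>> arm_command:
  rows: [0,0.1,0.15,-1.5,0,0,-0.8,0,0.18,0.26,-2.6,0,0,-0.8,0,0.23,0.28,-2.7,0,0,-0.8,0,0.25,0.28,-2.7,0,0,-0.8]

```text
time: 9.12
ee_pos: [0.5166, -0.2492, 0.0961]
tcp_rot: [-89.7, -0.0, -1.7]
wrist_force: [-0.7, 6.7, 4.4]
opening: 0.0215
```

```bash
python3 - <<'E'
from plan import *
c=shot("wrist","w8")
go("A",(-1.75,-1.5,-0.2,0))
im=c["pixels"]; cv2.imwrite("pics/w8c.png",cv2.resize(im[60:360,200:440],None,fx=2,fy=2))
E
python3 cp.py w8 A; python3 hov.py w8 A | grep lip
```

```text
t 9.17 coupon at [-1.59 -1.89 -0.62] rpy [-8.973e+01 -4.000e-02 -1.730e+00] F [0.2 7.3 2.6] open 0.0219
(-1.75, -1.5, -0.2, 0) [-0.01 -0.04  0.08] [-0.3 -0.   0. ]
n 3286 tilt -0.15 roll 0.39 top end y,h [28.52  9.92] X edges [-11.2  11.9] => cy,cz [-1.5 -0. ]
lip [288, 88, 65, 28, 1752] X -11.6..11.3 Y 68.0..77.6 H 18.0
lip [338, 154, 12, 17, 27] X 6.8..11.1 Y 47.2..53.1 H 16.7
lip [281, 257, 16, 13, 55] X -16.9..-10.5 Y 5.2..9.5 H 18.1
lip [347, 257, 16, 9, 53] X 11.2..17.6 Y 7.3..9.5 H 18.2
lip [365, 265, 14, 6, 47] X 19.1..24.6 Y 4.3..5.4 H 18.1
lip [265, 266, 14, 5, 47] X -23.7..-18.4 Y 4.4..5.5 H 18.2
lip [295, 328, 52, 22, 1030] X -11.5..11.3 Y -37.2..-27.0 H 17.8
```

>>> arm_command:
  rows: [0,0.02,0.1,0,0,0,-0.8,0,0.02,0.13,0,0,0,-0.8,0,0,0.13,0,0,0,-0.3,0,0,0.13,0,0,0,-0.1,0,0,0.13,0,0,0,-0.1,0,0,0.13,0,0,0,-0.1]

```text
time: 9.67
ee_pos: [0.5165, -0.2491, 0.0959]
tcp_rot: [-89.8, -0.0, -1.8]
wrist_force: [-0.4, -0.2, 0.2]
opening: 0.0387
```

```bash
python3 - <<'E'
from plan import *
c=shot("wrist","w9")
go("A",(-1.75,-1.5,-0.2,0))
im=c["pixels"]; cv2.imwrite("pics/w9c.png",cv2.resize(im[60:360,200:440],None,fx=2,fy=2))
E
python3 cp.py w9 A; python3 hov.py w9 A | grep lip
```

```text
t 9.72 coupon at [-1.66 -1.89 -0.84] rpy [-8.982e+01 -2.000e-02 -1.800e+00] F [-0.4  0.1 -0.7] open 0.0382
(-1.75, -1.5, -0.2, 0) [-0.01 -0.06  0.06] [-0.2 -0.1  0. ]
n 3340 tilt 0.35 roll -0.04 top end y,h [29.91 10.29] X edges [-11.3  12.2] => cy,cz [-0.03  0.11]
lip [288, 87, 65, 29, 1781] X -11.6..11.3 Y 68.0..77.6 H 18.0
lip [261, 257, 16, 6, 51] X -25.2..-19.0 Y 8.1..9.3 H 18.3
lip [366, 257, 17, 6, 54] X 19.5..25.8 Y 8.1..9.3 H 18.4
lip [365, 264, 2, 23, 26] X 19.4..19.6 Y -3.8..5.9 H 17.8
lip [295, 326, 53, 21, 1000] X -11.5..11.5 Y -35.4..-25.7 H 17.8Traceback (most recent call last):
  File "hov.py", line 23, in <module>
    hov(sys.argv[1],sys.argv[2])
    ~~~^^^^^^^^^^^^^^^^^^^^^^^^^
  File "hov.py", line 18, in hov
    n,l,s,ce=cv2.connectedComponentsWithStats(m); i=1+np.argmax(s[1:,4]); q=l==i
                                                      ~~~~~~~~~^^^^^^^^^
    return _wrapfunc(a, 'argmax', axis=axis, out=out, **kwds)
    return bound(*args, **kwds)
ValueError: attempt to get argmax of an empty sequence
```

View pics/w9c.png

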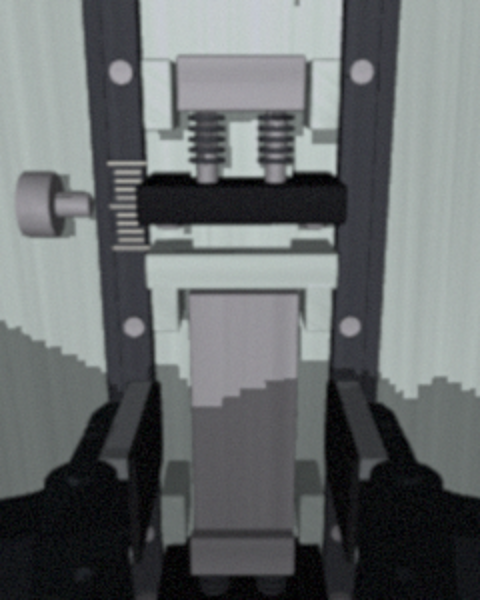

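```bash
python3 - <<'E'
from plan import *
o=sensors.get_obs()
for p in ([0.5165,-.249,.19],[0.6435,.1685,.18],[0.6435,.1685,.11],[0.6435,.1685,.078]): print(p,*rel(p,[-90,0,-1.7 if p[1]<0 else 21.3],o))
E
```

```text
[0.5165, -0.249, 0.19] [ 1.000e-03 -9.415e+00  3.700e-02] [-0.18 -0.1   0.02]
[0.6435, 0.1685, 0.18] [11.383 -8.28  42.162] [ -0.17 -23.1    0.06]
[0.6435, 0.1685, 0.11] [11.38 -1.28 42.14] [ -0.17 -23.1    0.06]
[0.6435, 0.1685, 0.078] [11.379  1.92  42.13 ] [ -0.17 -23.1    0.06]
```

>>> arm_command:
  rows: [0,-4,0,0,0,0,-0.1,0,-8,0,0,0,0,-0.1,0.5,-9.4,2,0,0,0,-0.1,11.4,-8.3,42.2,0,-23.1,0,-0.1,11.4,-8.3,42.2,0,-23.1,0,-0.1,11.4,-8.3,42.2,0,-23.1,0,-0.1,11.4,-8.3,42.2,0,-23.1,0,-0.1,11.4,-8.3,42.2,0,-23.1,0,-0.1,11.4,-8.3,42.2,0,-23.1,0,-0.1,11.4,-8.3,42.2,0,-23.1,0,-0.1,11.4,-8.3,42.2,0,-23.1,0,-0.1,11.4,-8.3,42.2,0,-23.1,0,-0.1]

```text
time: 10.72
ee_pos: [0.6317, 0.1312, 0.1813]
tcp_rot: [-89.8, -0.1, 21.3]
wrist_force: [1.5, -1.1, 0.1]
opening: 0.0382
```

```bash
python3 - <<'E'
from plan import *
o=sensors.get_obs(); print(o["time"],o["ee_pos"],o["tcp_rot"])
for p in ([0.6435,.1685,.12],[0.6435,.1685,.078]): print(p,*rel(p,[-90,0,-1.7 if p[1]<0 else 21.3],o))
E
```

```text
10.7167 [0.6317344  0.13124382 0.18134101] [-89.84262142  -0.11497483  21.30571947]
[0.6435, 0.1685, 0.12] [2.438 6.147 3.027] [-0.16  0.01  0.11]
[0.6435, 0.1685, 0.078] [ 2.429 10.347  3.015] [-0.16  0.01  0.11]
```

>>> arm_command:
  rows: [1.6,3,2,0,0,0,-0.1,1.8,4.5,2.2,0,0,0,-0.1,1.8,4.5,2.2,0,0,0,-0.1,1.8,4.5,2.2,0,0,0,-0.1,1.8,4.5,2.2,0,0,0,-0.1]

```text
time: 11.13
ee_pos: [0.6405, 0.1557, 0.1376]
tcp_rot: [-89.8, -0.2, 21.3]
wrist_force: [0.1, 0.2, 0.4]
opening: 0.0385
```

```bash
python3 - <<'E'
from plan import *
c=shot("wrist","w10")
o=sensors.get_obs(); print(o["time"],o["ee_pos"],o["tcp_rot"])
for p in ([0.6435,.1685,.12],[0.6435,.1685,.078]): print(p,*rel(p,[-90,0,-1.7 if p[1]<0 else 21.3],o))
K,T,Z,im=load("w10")
vv,uu=np.mgrid[0:400,0:640]
Dd=np.stack([(uu-K[0,2])/K[0,0],-(vv-K[1,2])/K[1,1],-np.ones_like(uu,float)],-1)@T[:3,:3].T
W=T[:3,3]+Dd*Z[...,None]
m=((abs(W[...,2]-.013)<.002)&(im.max(2)>110)&(vv<330)).astype(np.uint8)
n,l,s,ce=cv2.connectedComponentsWithStats(m)
for i in range(1,n):
    if s[i,4]>200: print(s[i],cv2.minAreaRect((W[l==i][:,:2]*1000).astype(np.float32)))
E
```

```text
11.1833 [0.64070749 0.15553296 0.138145  ] [-89.84839818  -0.20815825  21.24246588]
[0.6435, 0.1685, 0.12] [0.723 1.82  1.103] [-0.15 -0.06  0.21]
[0.6435, 0.1685, 0.078] [0.708 6.02  1.091] [-0.15 -0.06  0.21]
[ 179   75   53   65 2310] ((554.60009765625, 199.8326416015625), (24.511444091796875, 30.035186767578125), 2.2858548164367676)
[ 312  164   40   93 3516] ((644.590087890625, 168.0609130859375), (23.90983009338379, 60.419769287109375), 20.8541259765625)
[487 280  81  50 539] ((794.253662109375, 161.2776336669922), (22.260086059570312, 65.6722640991211), 79.31673431396484)
```

View pics/w10.png

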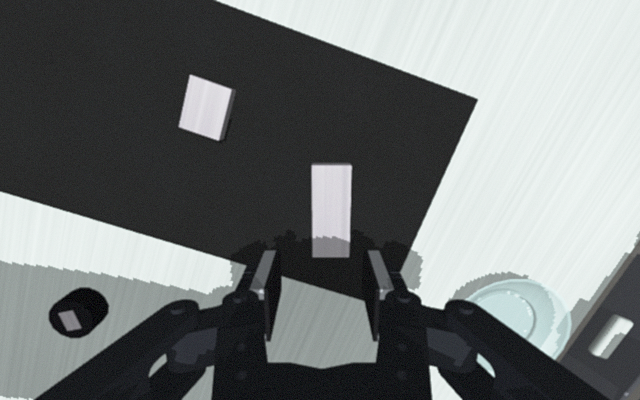

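>>> arm_command:
  rows: [0.7,1.8,1.1,0,0,0,-0.1,0.7,3.5,1.1,0,0,0,-0.1,0.7,4.8,1.1,0,0,0,-0.1,0.7,5.6,1.1,0,0,0,-0.1,0.7,5.9,1.1,0,0,0,-0.1,0.7,5.9,1.1,0,0,0,-0.1]
  force: 40

```text
time: 11.68
ee_pos: [0.6427, 0.1688, 0.0773]
tcp_rot: [-89.8, -0.1, 21.3]
wrist_force: [-0.2, -0.7, 1.2]
opening: 0.0384
```

>>> arm_command:
  rows: [0,-0.07,0,0,0,0,-0.3,0,-0.07,0,0,0,0,-0.6,0,-0.07,0,0,0,0,-0.8,0,-0.07,0,0,0,0,-0.8,0,-0.07,0,0,0,0,-0.8]
  force: 60

```text
time: 12.1
ee_pos: [0.6434, 0.1694, 0.0797]
tcp_rot: [-89.9, -0.2, 21.3]
wrist_force: [-1.3, -1.6, 6.2]
opening: 0.0217
```

```bash
python3 - <<'E'
from plan import *
go("B",(-1.65,12.5,60,10),(-1.65,12.5,27,10))
E
```

```text
t 12.10 coupon at [112.9  320.17 -16.98] rpy [-89.86  -0.22  21.3 ] F [-1.3 -1.6  6.2] open 0.0217
(-1.65, 12.5, 60, 10) [-23.05  -7.72 -25.03] [ 9.7 23.  -1.8]
(-1.65, 12.5, 27, 10) [-23.06  -4.42 -25.04] [ 9.7 23.  -1.8]
```

>>> arm_command:
  rows: [0,-3,0,0,0,0,-0.8,0,-6,0,0,0,0,-0.8,0,-9,0,0,0,0,-0.8,-23,-9,-25,9.7,23,-1.8,-0.8,-23,-9,-25,9.7,23,-1.8,-0.8,-23,-9,-25,9.7,23,-1.8,-0.8,-23,-9,-25,9.7,23,-1.8,-0.8,-23,-9,-25,9.7,23,-1.8,-0.8,-23,-9,-25,9.7,23,-1.8,-0.8,-23,-9,-25,9.7,23,-1.8,-0.8,-23,-9,-25,9.7,23,-1.8,-0.8,-23,-9,-25,9.7,23,-1.8,-0.8]

```text
time: 13.1
ee_pos: [0.5173, -0.1521, 0.1673]
tcp_rot: [-80.1, 0.2, -2.0]
wrist_force: [-0.3, 0.3, -0.8]
opening: 0.0216
```

>>> arm_command:
  rows: [0,0,0,0,0,0,-0.8,0,0,0,0,0,0,-0.8,0,0,0,0,0,0,-0.8]

```text
time: 13.35
ee_pos: [0.5197, -0.1465, 0.1671]
tcp_rot: [-80.0, 0.1, -1.7]
wrist_force: [-0.3, 0.6, -1.5]
opening: 0.0216
```

```bash
python3 - <<'E'
from plan import *
go("B",(-1.65,12.5,27,10))
E
```

```text
t 13.35 coupon at [-1.55 13.79 71.62] rpy [-79.99   0.14  -1.68] F [-0.3  0.6 -1.5] open 0.0216
(-1.65, 12.5, 27, 10) [-0.02  4.37 -0.9 ] [-0.  -0.  -0.1]
```

>>> arm_command:
  rows: [0,2,-0.4,0,0,0,-0.8,0,3.5,-0.7,0,0,0,-0.8,0,4.3,-0.9,0,0,0,-0.8,0,4.4,-0.9,0,0,0,-0.8,0,4.4,-0.9,0,0,0,-0.8,0,4.4,-0.9,0,0,0,-0.8]

```text
time: 13.85
ee_pos: [0.5197, -0.1481, 0.1229]
tcp_rot: [-80.0, 0.1, -1.7]
wrist_force: [0.3, -0.3, -0.9]
opening: 0.0214
```

```bash
python3 - <<'E'
from plan import *
c=shot("wrist","x1")
go("B",(-1.65,12.5,7,10))
im=c["pixels"]; cv2.imwrite("pics/x1c.png",cv2.resize(im[60:360,200:440],None,fx=2,fy=2))
E
python3 hov.py x1 B; python3 cp.py x1 B 150 330 50
```

```text
t 13.90 coupon at [-1.42 11.94 27.63] rpy [-8.002e+01  8.000e-02 -1.690e+00] F [ 0.4  0.1 -0.1] open 0.0217
(-1.65, 12.5, 7, 10) [-0.03  2.04 -0.31] [ 0.  -0.  -0.1]
lip [299, 330, 45, 8, 356] X -11.4..11.5 Y -32.0..-27.3 H 18.0
housing [286, 359, 72, 9, 312] X -17.1..17.5 Y -49.9..-45.5 H 15.8
stop/cheek [283, 205, 12, 33, 244] X -20.5..-14.6 Y 20.3..37.6 H 6.9
stop/cheek [346, 205, 14, 33, 246] X 14.7..20.8 Y 20.9..37.6 H 6.9
stop/cheek [346, 319, 4, 16, 32] X 14.3..16.1 Y -35.8..-27.2 H 6.9
coupon Y 16 X [-14.6  14.6] 38.4
coupon Y 20 X [-15.9  15.8] 40.8
coupon Y 24 X [-11.5  12.3] 39.5
coupon Y 28 X [-11.3  12.2] 40.3
coupon Y 32 X [-11.3  12.1] 40.9
coupon Y 36 X [-11.2  12. ] 41.6
coupon max Y [39.84844147] 35.93894370132886
n 3246 tilt 9.87 roll -0.08 top end y,h [38.5  42.07] X edges [-11.2  12.1] => cy,cz [10.66 27.07]
```

View pics/x1c.png

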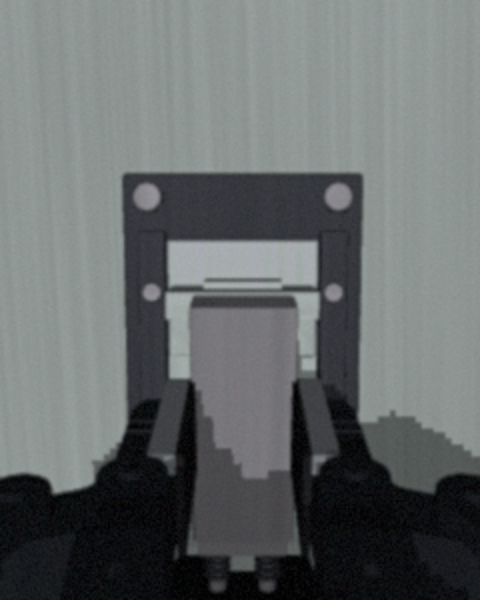

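>>> arm_command:
  rows: [-0.03,0.3,0.13,0,0,0,-0.8,-0.03,1,0.01,0,0,0,-0.8,-0.03,1.6,-0.1,0,0,0,-0.8,-0.03,2,-0.16,0,0,0,-0.8,-0.03,2,-0.16,0,0,0,-0.8,-0.03,2,-0.16,0,0,0,-0.8]

```text
time: 14.4
ee_pos: [0.5187, -0.1467, 0.1017]
tcp_rot: [-80.0, 0.2, -1.7]
wrist_force: [-0.2, 0.9, -0.1]
opening: 0.0217
```

```bash
python3 - <<'E'
from plan import *
c=shot("wrist","x2")
go("B",(-1.65,12.5,7,10))
im=c["pixels"]; cv2.imwrite("pics/x2c.png",cv2.resize(im[60:360,200:440],None,fx=2,fy=2))
E
python3 cp.py x2 B; python3 hov.py x2 B 2>/dev/null| grep lip
```

```text
t 14.45 coupon at [-2.53 13.56  6.53] rpy [-80.     0.17  -1.73] F [ 0.5 -1.4 -0.8] open 0.0219
(-1.65, 12.5, 7, 10) [ 0.07 -0.06 -0.1 ] [-0.  -0.1 -0.2]
n 3232 tilt 9.83 roll -0.30 top end y,h [39.98 20.84] X edges [-12.4  11. ] => cy,cz [12.12  5.86]
lip [295, 210, 12, 4, 26] X -12.5..-7.6 Y 39.9..40.8 H 18.0
lip [308, 210, 41, 4, 84] X -6.3..10.6 Y 39.8..40.9 H 18.0
lip [283, 223, 78, 50, 1780] X -12.6..11.2 Y 14.0..33.2 H 18.1
lip [298, 341, 51, 23, 1051] X -11.3..11.3 Y -31.7..-21.8 H 17.9
```

View pics/x2c.png

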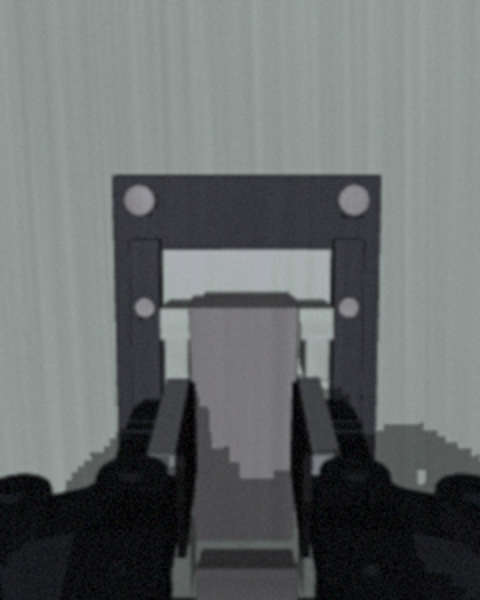

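>>> arm_command:
  rows: [0.07,-0.11,0.02,0,0,0,-0.8,0.07,-0.11,0.02,0,0,0,-0.8,0.07,-0.17,-0.3,0,0,0,-0.8,0.07,-0.22,-0.62,0,0,0,-0.8,0.07,-0.22,-0.62,0,0,0,-0.8]

```text
time: 14.87
ee_pos: [0.5195, -0.1536, 0.1033]
tcp_rot: [-80.0, 0.1, -1.7]
wrist_force: [-1.1, 0.1, -1.1]
opening: 0.0215
```

```bash
python3 - <<'E'
from plan import *
c=shot("wrist","x3")
go("B",(-1.65,-1.5,7,10))
im=c["pixels"]; cv2.imwrite("pics/x3c.png",cv2.resize(im[60:360,200:440],None,fx=2,fy=2))
E
python3 cp.py x3 B; python3 hov.py x3 B 2>/dev/null| grep lip
```

```text
t 14.92 coupon at [-1.68  6.77  7.76] rpy [-80.     0.15  -1.75] F [-0.3  0.2 -1.9] open 0.0222
(-1.65, -1.5, 7, 10) [-0.02 -0.07 -0.83] [ 0.  -0.1 -0.1]
n 3112 tilt 9.88 roll -0.46 top end y,h [33.05 22.44] X edges [-11.3  12. ] => cy,cz [5.21 7.44]
lip [295, 209, 53, 4, 109] X -11.1..11.3 Y 33.2..34.2 H 18.0
lip [297, 243, 64, 54, 1604] X -10.4..12.3 Y -2.5..17.2 H 18.0
lip [296, 326, 51, 22, 1035] X -11.3..11.4 Y -31.5..-21.9 H 17.9
```

View pics/x3c.png

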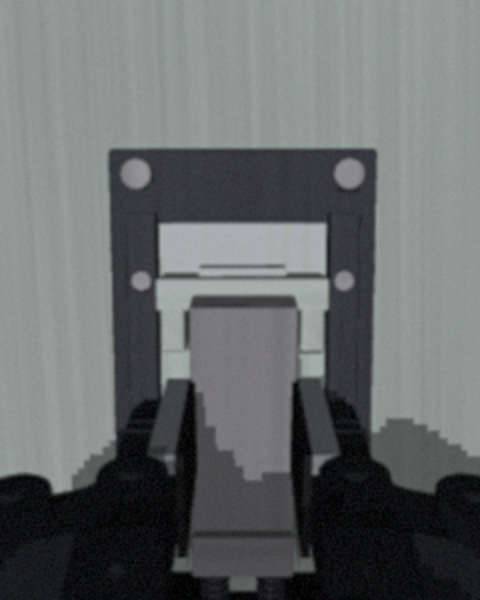

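The end is tucked under the lip again, at crop row about 533, and the jaw is not yet moved. I'm pushing in two steps.

>>> arm_command:
  rows: [-0.02,0,-0.2,0,0,0,-0.8,-0.02,-0.03,-0.4,0,0,0,-0.8,-0.02,-0.03,-0.4,0,0,0,-0.8]

```text
time: 15.17
ee_pos: [0.5192, -0.157, 0.103]
tcp_rot: [-79.9, 0.1, -1.7]
wrist_force: [0.3, 5.7, 0.8]
opening: 0.0218
```

>>> arm_command:
  rows: [0,-0.02,-0.12,0,0,0,-0.8,0,-0.04,-0.25,0,0,0,-0.8,0,-0.04,-0.25,0,0,0,-0.8]

```text
time: 15.42
ee_pos: [0.5191, -0.1593, 0.1029]
tcp_rot: [-79.9, 0.1, -1.7]
wrist_force: [1.6, 6.6, 1.3]
opening: 0.022
```

```bash
python3 - <<'E'
from plan import *
c=shot("wrist","x4")
k=dict(ZO=-0.9)
go("B",(-1.7,-1.5,6.3,9.8),(-1.7,-1.5,3.6,6.5),(-1.7,-1.5,1.6,3),(-1.7,-1.5,-0.2,0),**k)
im=c["pixels"]; cv2.imwrite("pics/x4c.png",cv2.resize(im[60:360,200:440],None,fx=2,fy=2))
E
python3 cp.py x4 B; python3 hov.py x4 B 2>/dev/null| grep lip
```

```text
t 15.47 coupon at [-1.78 -0.08  7.25] rpy [-79.92   0.14  -1.71] F [0.9 6.3 1.7] open 0.0217
(-1.7, -1.5, 6.3, 9.8) [-0.01  0.07 -0.12] [-0.3 -0.  -0.1]
(-1.7, -1.5, 3.6, 6.5) [-0.01  0.36  0.28] [-3.6 -0.  -0.1]
(-1.7, -1.5, 1.6, 3) [-0.01  0.6   0.71] [-7.1 -0.  -0.1]
(-1.7, -1.5, -0.2, 0) [-0.01  0.84  1.07] [-10.1  -0.   -0.1]
n 3117 tilt 9.58 roll -0.19 top end y,h [27.55 21.93] X edges [-11.5  11.8] => cy,cz [-0.37  7.08]
lip [295, 209, 54, 4, 107] X -10.9..11.5 Y 27.6..28.7 H 17.9
lip [283, 238, 78, 59, 1748] X -11.8..11.3 Y -6.1..14.0 H 18.0
lip [296, 326, 51, 22, 1038] X -11.4..11.4 Y -36.8..-27.1 H 17.9
```

View pics/x4c.png

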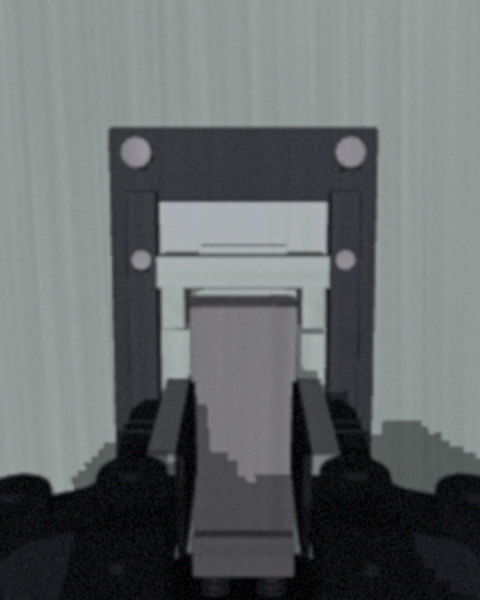

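>>> arm_command:
  rows: [0,-0.02,-0.08,0,0,0,-0.8,0,-0.02,-0.08,0,0,0,-0.8,0,0.12,0.13,-1.8,0,0,-0.8,0,0.26,0.32,-3.6,0,0,-0.8,0,0.38,0.54,-5.4,0,0,-0.8,0,0.5,0.75,-7.1,0,0,-0.8,0,0.5,0.75,-7.1,0,0,-0.8]

```text
time: 16.05
ee_pos: [0.5194, -0.1502, 0.0994]
tcp_rot: [-87.1, 0.1, -1.6]
wrist_force: [0.1, 7.3, 2.8]
opening: 0.0217
```

```bash
python3 - <<'E'
from plan import *
c=shot("wrist","x5")
go("B",(-1.7,-1.5,-0.2,0),ZO=-0.9)
E
python3 cp.py x5 B; python3 hov.py x5 B 2>/dev/null| grep lip
```

```text
t 16.10 coupon at [-1.78 -0.73  2.82] rpy [-87.06   0.12  -1.65] F [0.4 7.7 2. ] open 0.0214
(-1.7, -1.5, -0.2, 0) [-0.01  0.31  0.3 ] [-2.9  0.  -0.1]
n 3210 tilt 2.05 roll -0.29 top end y,h [28.67 13.73] X edges [-11.6  11.8] => cy,cz [-0.95  2.66]
lip [282, 253, 16, 5, 44] X -17.2..-11.0 Y 10.2..11.2 H 17.8
lip [346, 253, 16, 5, 47] X 11.0..17.4 Y 10.1..11.2 H 18.2
lip [266, 261, 14, 6, 38] X -23.8..-18.6 Y 6.0..7.2 H 18.2
lip [364, 262, 14, 5, 39] X 18.9..24.5 Y 6.1..7.2 H 18.1
lip [296, 329, 51, 21, 1020] X -11.3..11.3 Y -37.1..-26.9 H 17.8
```

>>> arm_command:
  rows: [0,0.1,0.14,-1.4,0,0,-0.8,0,0.2,0.25,-2.4,0,0,-0.8,0,0.26,0.26,-2.5,0,0,-0.8,0,0.29,0.26,-2.5,0,0,-0.8]

```text
time: 16.43
ee_pos: [0.5195, -0.1478, 0.0967]
tcp_rot: [-89.5, 0.1, -1.7]
wrist_force: [-0.9, 7.9, 4.3]
opening: 0.0217
```

```bash
python3 - <<'E'
from plan import *
c=shot("wrist","x6")
go("B",(-1.7,-1.5,-0.2,0),ZO=-0.9)
E
python3 cp.py x6 B; python3 hov.py x6 B 2>/dev/null| grep lip|tail -1
```

```text
t 16.48 coupon at [-1.77 -1.58  0.08] rpy [-89.52   0.12  -1.68] F [0.1 8.1 2.5] open 0.0217
(-1.7, -1.5, -0.2, 0) [-0.01  0.03  0.07] [-0.5  0.  -0.1]
n 3245 tilt 0.02 roll -0.06 top end y,h [28.27  9.98] X edges [-11.5  11.8] => cy,cz [-1.72 -0.03]
lip [296, 331, 52, 21, 985] X -11.2..11.5 Y -37.2..-27.4 H 17.9
```

Flat on the floor, 1.7 mm short of the stop. I'll ease it towards the stop, then release.

>>> arm_command:
  rows: [0,0.02,0.1,0,0,0,-0.8,0,0.02,0.15,0,0,0,-0.8,0,0,0.15,0,0,0,-0.3,0,0,0.15,0,0,0,-0.1,0,0,0.15,0,0,0,-0.1,0,0,0.15,0,0,0,-0.1]

```text
time: 16.98
ee_pos: [0.5193, -0.1474, 0.0963]
tcp_rot: [-89.6, 0.2, -1.7]
wrist_force: [0.4, -1.5, 0.1]
opening: 0.0386
```

>>> arm_command:
  rows: [0,-3,0,0,0,0,-0.1,0,-7,0,0,0,0,-0.1,0,-10,-3,0,0,0,-0.1,0,-11,-8,0,0,0,-0.1,0,-11,-12,0,0,0,-0.1,0,-11,-14,0,0,0,-0.1,0,-11,-14,0,0,0,-0.1,0,-11,-14,0,0,0,-0.1]

```text
time: 17.65
ee_pos: [0.5149, -0.2894, 0.2049]
tcp_rot: [-89.6, 0.2, -1.9]
wrist_force: [-0.7, -0.1, -1.0]
opening: 0.0383
```

```bash
python3 - <<'E'
from plan import *
c=shot("wrist","x7"); t=shot("top","top2")
o=sensors.get_obs(); print(o["time"],o["ee_pos"],o["wrist_force"])
im=c["pixels"]; cv2.imwrite("pics/x7c.png",cv2.resize(im[0:300,200:440],None,fx=2,fy=2))
K,T,Z,im=load("x7")
vv,uu=np.mgrid[0:400,0:640]
Dd=np.stack([(uu-K[0,2])/K[0,0],-(vv-K[1,2])/K[1,1],-np.ones_like(uu,float)],-1)@T[:3,:3].T
W=T[:3,3]+Dd*Z[...,None]
a=np.radians(YAW); ex=np.array([np.cos(a),np.sin(a)]);ey=np.array([-np.sin(a),np.cos(a)])
for p in "AB":
    X=(W[...,:2]-CEN[p])@ex*1e3;Y=(W[...,:2]-CEN[p])@ey*1e3;H=(W[...,2]-.0199)*1e3
    k=(abs(H-10)<1.2)&(abs(X)<14)&(abs(Y)<34)
    n,l,s,ce=cv2.connectedComponentsWithStats(k.astype(np.uint8)); q=l==1+np.argmax(s[1:,4])
    A=np.c_[X[q],Y[q],np.ones(q.sum())]; cf=np.linalg.lstsq(A,H[q],rcond=None)[0]
    print(p,q.sum(),"X",np.percentile(X[q],[1,99]).round(1),"Y",np.percentile(Y[q],[1,99]).round(1),"H",np.median(H[q]).round(2),"tilt deg",np.degrees(np.arctan(cf[:2])).round(2),cv2.minAreaRect(np.c_[X[q],Y[q]].astype(np.float32)))
    k=(abs(H-18)<1)&(abs(X)<13)&(Y<-20)&(Y>-45)
    print(" lip Y",np.percentile(Y[k],[2,98]) if k.any() else None)
E
```

```text
17.75 [ 0.51525521 -0.28756495  0.2051258 ] [-0.40898029  0.12002789 -0.09840108]
A 2302 X [-11.3  12.2] Y [-26.8  29.6] H 10.09 tilt deg [-0.18  0.27] ((0.4621000289916992, 1.942251205444336), (23.99421501159668, 57.985374450683594), 0.07054231315851212)
 lip Y [-35.85475619 -25.81433394]
B 1284 X [-11.6  12.1] Y [-24.4  -1.1] H 10.09 tilt deg [-0.27  0.13] ((0.24338150024414062, -12.700709342956543), (23.616504669189453, 23.96540069580078), 89.99821472167969)
 lip Y [-35.96671642 -26.41052806]
```

View pics/x7c.png

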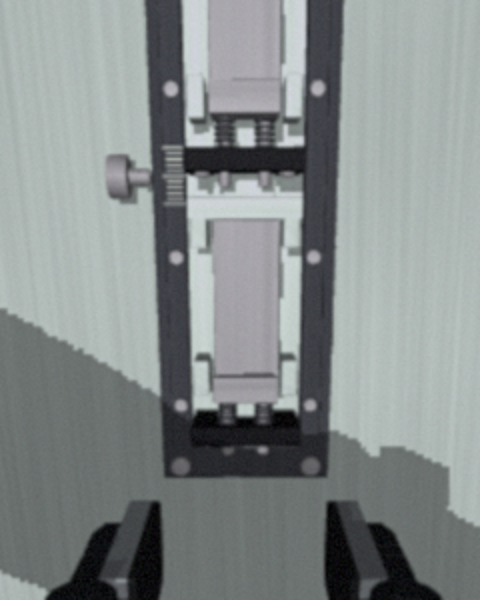

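View pics/top2.png

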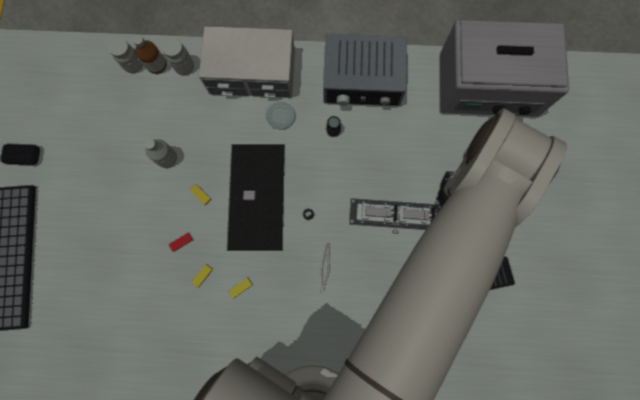

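>>> arm_command:
  rows: [0,0,3,0,0,0,-0.1,0,0,6,0,0,0,-0.1,0,0,8,0,0,0,-0.1,0,0,8,0,0,0,-0.1,0,0,8,0,0,0,-0.1]

```text
time: 18.17
ee_pos: [0.518, -0.2059, 0.2063]
tcp_rot: [-89.6, 0.1, -1.5]
wrist_force: [0.2, -0.5, -0.5]
opening: 0.0384
```

```bash
python3 - <<'E'
from plan import *
c=shot("wrist","x8")
o=sensors.get_obs(); print(o["time"],o["ee_pos"],o["wrist_force"])
im=c["pixels"]; cv2.imwrite("pics/x8c.png",cv2.resize(im[0:300,200:440],None,fx=2,fy=2))
K,T,Z,im=load("x8")
vv,uu=np.mgrid[0:400,0:640]
Dd=np.stack([(uu-K[0,2])/K[0,0],-(vv-K[1,2])/K[1,1],-np.ones_like(uu,float)],-1)@T[:3,:3].T
W=T[:3,3]+Dd*Z[...,None]
a=np.radians(YAW); ex=np.array([np.cos(a),np.sin(a)]);ey=np.array([-np.sin(a),np.cos(a)])
for p in "AB":
    X=(W[...,:2]-CEN[p])@ex*1e3;Y=(W[...,:2]-CEN[p])@ey*1e3;H=(W[...,2]-.0199)*1e3
    k=(abs(H-10)<1.2)&(abs(X)<14)&(abs(Y)<34)
    n,l,s,ce=cv2.connectedComponentsWithStats(k.astype(np.uint8)); q=l==1+np.argmax(s[1:,4])
    A=np.c_[X[q],Y[q],np.ones(q.sum())]; cf=np.linalg.lstsq(A,H[q],rcond=None)[0]
    print(p,q.sum(),"X",np.percentile(X[q],[1,99]).round(1),"Y",np.percentile(Y[q],[1,99]).round(1),"H",np.median(H[q]).round(2),"tilt deg",np.degrees(np.arctan(cf[:2])).round(2),cv2.minAreaRect(np.c_[X[q],Y[q]].astype(np.float32)))
    for nm,k in (("lip",(abs(H-18)<1)&(abs(X)<13)&(Y<-20)&(Y>-45)),("stop",(abs(H-7)<.6)&(abs(X)<11)&(Y>25)&(Y<42))):
        if k.any(): print(nm,np.percentile(Y[k],[2,98]))
E
```

```text
18.2167 [ 0.51797521 -0.20681965  0.20621531] [0.6662926  0.46664961 0.16517381]
A 1818 X [-11.3  12.2] Y [-27.7  29.8] H 10.01 tilt deg [-0.1   0.28] ((0.5177059173583984, 1.0188770294189453), (23.997968673706055, 59.08587646484375), 0.05053260549902916)
lip [-35.59598575 -25.75347343]
stop [30.1184813  37.88941666]
B 2388 X [-11.4  11.9] Y [-25.9  29.9] H 10.1 tilt deg [-0.06  0.13] ((0.2770671844482422, 1.8846073150634766), (23.84488296508789, 57.51280212402344), 0.3964441120624542)
lip [-35.55031401 -26.21090389]
stop [30.76359027 37.46391288]
```

View pics/x8c.png

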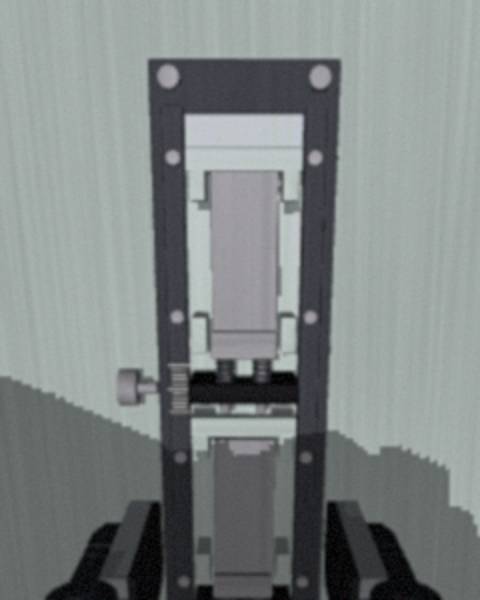

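```bash
python3 -c "
from workcell import bot
print(bot.job_done())"
```

```text
the job is handed in; nothing more can be done
None
```

Both long steel coupons are loaded, and I handed the job in at about 18 s of the 61 s allowed. `job_done()` gives no verdict, so the figures below are my own last wrist-camera measurements. The coupon nearer the robot went into pocket A and the other into pocket B.

| Check | Pocket A | Pocket B |
|---|---|---|
| Top above pocket floor (coupon is 10 mm thick) | 10.0 mm | 10.1 mm |
| Tilt | under 0.3° | under 0.3° |
| Out of line with the carrier | about 0.1° | about 0.4° |
| Off the centre line | about 0.5 mm | about 0.3 mm |
| +y end against the stop | yes | yes |
| Jaw position (seated is 4 mm) | about 3.8 mm | about 4.2 mm |

- **Jaw travel:** the furthest I saw either jaw pushed back was about 5.5 mm. I estimate it never went past about 6.5 mm, well short of the 11.5 mm limit.
- **Forces:** the wrist force readings stayed at about 9 N or less, and the open gripper was clear of everything at hand-in.
- **Other things on the bench:** the offcut measured in the same place again before the second pick. In the last top picture the puck, lens, dish, tweezers and bottle look unmoved. I made no close check of the screwdriver; the arm never went near it.
- **Disagreements:** the wrist camera's position estimate was off by about 1.6 mm sideways from the tool frame. I corrected for it by measuring coupon and pocket together in the same picture. Jaw B read 4.5 mm from one viewpoint and 4.2 mm from another, both in tolerance.

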